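# Feed test pieces from a drop magazine to the ageing turntable and the tray

### The arm

A 6-joint arm with a two-finger parallel gripper is mounted at the origin on a cart in front of the work surface, level with it; the furniture and walls round the work are solid. World frame = base frame: x ahead of the robot, y to its left, z up, the work surface at z = 0. Lengths are in mm, angles in rad, forces in N, time in s.
With the tool pointing down it reaches from about 300 to 775 mm from the base axis. Payload 14.6 kg.
Tool frame: the origin (TCP) lies at the very end of the fingers, on their centre line; the grasp point (between the pads) lies manip.grasp_offset behind it (manip.grasp_offset is the distance from the TCP to the grasp point, in mm); z points along the fingers, y is the direction in which the jaws open and shut (so a half turn about z gives the same grasp; the last joint's range is limited). The gripper opens to 94 mm and grips with 3 to 60 N. Pads are 16 mm wide; open, the fingers measure 119 mm over their backs; the gripper's body (75 mm by 177 mm) begins 78 mm behind the grasp point.
Start: joints at [-1.184, 0.3, 1.521, -0, 1.321, -0.067], TCP at [241.103, -494.326, 180.746] pointing down, gripper open.
Joint ranges: [-3.03, 3.03], [-0.79, 2.21], [0.23, 2.52], [-1.04, 4.18], [0, 3.07], [-2.55, 2.55]. Speed limits (rad/s): [2.22, 2.22, 2.57, 3.14, 3.14, 3.14].

### API

Orientations are given as [roll, pitch, yaw] about the fixed x, y, z axes, in that order (R = Rz(yaw) Ry(pitch) Rx(roll)).
In Python, from cell import manip gives the robot as it stands.
- The arm moves only by the tool send_rows, never from a script. Its argument "commands" is a list of rows, each a list of 2 entries, a list of its own where there are three numbers: the shift along the tool's x, y, z in m, then the turn about the tool's z in rad. A call has exactly 8 rows; each row is the pose to reach, as a shift and turn from the pose commanded when the call began, along the tool's axes at that moment; what a row does not reach only later rows make up. A row lasts 1/12 s, in which the tool goes at most 41.7 mm and 7.16 degrees, less where a joint would pass 70% of its speed; a pose out of reach is approached as far as the arm can. A call with a gripper value outside its range is refused whole. "hand" is the closure, from -1 (fully open) to 1 (shut), so that 0 is half open, set as the call begins (left out, the last holds). The fingers move at their own pace and stop on an object; "force" is the grip in N (left out, the last holds). Time passes only in rows, so rows that repeat a pose let the fingers close, or fill a call up. It gives the time, the measured TCP pose, the force and the opening at its end, in the units of the state.
- manip.read_state(): the state, without advancing time (a new reading comes with each control period).
- manip.camera(name): name is "side" or "top"; returns the picture (480x640x3 uint8, red, green, blue); there is no depth.
- manip.camera_model(name): a dict with "K" (3x3 intrinsics, pixels), "k1" (the pictures are not rectified: a ray, as slopes to the right and down, at radius r is drawn at 1 + k1 r^2 times it, then the intrinsics apply), "eye" and "attitude" of the camera in the world. Camera axes: x right, y down, z forward; pixel columns grow to the right and rows downward; lengths in mm; the calibration is good to about 2 mm. A picture is of the moment at which its call begins. camera_model takes no time and is no camera call.
- manip.sign_off(): hands the job in, once; it reports no verdict.
The state is a dict: "clock": time; "joints": joint angles; "qd": joint speeds; "effort": joint torques, N m; "eef_pos": TCP position; "eef_rot": TCP orientation; "wrist_force": force on the tool from outside, world axes, zero at the start; "moment": the same for the moment, N m; "finger_gap": finger opening in mm.
Only numpy, scipy, OpenCV 4.12 (cv2) and the standard library are available. Lean on these libraries where they do the work, as an engineer would, in place of code of your own. Each camera call takes 0.05 s, during which the arm holds its last target.

### The job

Empty the drop magazine of its mixed cast test pieces, feeding them out from the bottom one at a time with its sprung slide. Lay each straight plaque squarely on the empty pad at the turntable's loading place, along the pad, and then turn the disc on by its posts to the next click so that the plaque goes in under the lamp hood; put each waisted (dog-bone) piece in the wooden tray. At the end every plaque lies flat on its own pad under the hood, the disc sits in a click with an empty pad at the loading place, and all waisted pieces are inside the tray.

Things in the scene. Friction and masses are not known exactly. Their poses are not given: they have to be found in the camera images.
- magazine: drop magazine, fixed: an upright open-topped chute, outside 57 (x) x 97 (y) x 116 mm high, where pieces lie flat in a stack, length along y, 1.5 mm play; viewing slot in its -x side. Origin on the worktop under the chute's centre. Only the lowest piece can pass, under the gate on the +y side
- chute (a point): where the lowest piece lies: chute centre, on top of the 30 mm wide rail, 20 mm above the worktop; axes as the magazine
- apron (a point): on the open rail (the apron) 107 mm in +y from the chute's centre: here the centre of a piece lies after a full stroke (one may lie here at the start; the apron must be clear before a stroke), its width overhanging the rail by 7 mm on either side. 20 mm above the worktop. The rail ends in a stop 28 mm high, 55 mm farther in +y. Axes as the magazine
- slide (a joint): feed slide of the magazine, m: 0 = home, 0.110 = full stroke, at its stop. Pushed along the magazine's +y it drives the lowest piece out on the apron while its 10 mm thick plate carries the rest; when let go a spring (4 N at home, 7 N at full stroke) brings it home within 2 s and the stack drops by one piece
- slide_paddle (a point): centre of the rear (-y) face of the slide's black upright paddle, 55 mm above the worktop; the paddle is 40 mm wide (x), 14 mm thick (y) and stands from 31 to 76 mm above the worktop, 214 mm behind the chute's centre when home; moves with the slide. Axes as the magazine
- carousel: light-ageing turntable unit, fixed. Origin on the worktop under the hub; -x is the open loading side. A white lamp hood covers all from 25 mm in front of the hub (x = -0.025) backwards, 320 mm wide, 86 to 108 mm above the worktop. The disc has radius 150 mm, top 40 mm above the worktop. A sprung click plunger stands low outside the rim near the loading side
- turntable (a joint): angle of the disc, rad, growing anticlockwise from above, unlimited in practice. It turns either way and clicks at every multiple of pi/2 (1.571), where a pad stands at the loading place; a click draws it in from about 0.05 rad and takes about 5 N at a push post to leave or enter
- loading_place (a point): fixed point, 110 mm from the hub in the carousel's -x and 44 mm above the worktop: here the centre of a pad's top stands when the disc is in a click; axes as the carousel
- tray: loose light wooden tray, outside 130 (x) x 230 (y) x 30 mm high, walls and floor 6 mm thick, about 0.7 kg; origin at the centre of its underside, axes along its sides
- post_0 (a point): top centre of one of the disc's four plain upright push posts, 14 mm thick, from the disc (40 mm above the worktop) up to 70 mm, midway between two pads, 135 mm from the hub; moves with the disc
- post_1 (a point): top centre of one of the disc's four plain upright push posts, 14 mm thick, from the disc (40 mm above the worktop) up to 70 mm, midway between two pads, 135 mm from the hub; moves with the disc
- post_2 (a point): top centre of one of the disc's four plain upright push posts, 14 mm thick, from the disc (40 mm above the worktop) up to 70 mm, midway between two pads, 135 mm from the hub; moves with the disc
- post_3 (a point): top centre of one of the disc's four plain upright push posts, 14 mm thick, from the disc (40 mm above the worktop) up to 70 mm, midway between two pads, 135 mm from the hub; moves with the disc
- pad_0 (a point): centre of the top of one of the four raised black rubber pads on the turntable (48 mm radially x 100 mm along the rim, 4 mm thick, with a 3 mm high lip at each end, 92 mm apart inside, that keeps a plaque from creeping), 110 mm from the hub; moves with the disc; x radially, y along the pad's 100 mm length
- pad_1 (a point): centre of the top of one of the four raised black rubber pads on the turntable (48 mm radially x 100 mm along the rim, 4 mm thick, with a 3 mm high lip at each end, 92 mm apart inside, that keeps a plaque from creeping), 110 mm from the hub; moves with the disc; x radially, y along the pad's 100 mm length
- pad_2 (a point): centre of the top of one of the four raised black rubber pads on the turntable (48 mm radially x 100 mm along the rim, 4 mm thick, with a 3 mm high lip at each end, 92 mm apart inside, that keeps a plaque from creeping), 110 mm from the hub; moves with the disc; x radially, y along the pad's 100 mm length
- pad_3 (a point): centre of the top of one of the four raised black rubber pads on the turntable (48 mm radially x 100 mm along the rim, 4 mm thick, with a 3 mm high lip at each end, 92 mm apart inside, that keeps a plaque from creeping), 110 mm from the hub; moves with the disc; x radially, y along the pad's 100 mm length
- plaque_1: cast white test plaque, a plain straight-sided rectangular tile 44 x 84 x 14 mm, 85 g; origin at its centre, y along the 84 mm length, z through the 14 mm thickness; both faces alike. None if it is not there in this run
- waisted_1: cast white tensile test piece, the same 44 x 84 x 14 mm outline but narrowed to a 24 mm wide waist over the middle 40 mm of its length (dog-bone shape), 70 g; origin at its centre, y along the 84 mm length, z through the 14 mm thickness; both faces alike. None if it is not there in this run
- plaque_2: cast white test plaque, a plain straight-sided rectangular tile 44 x 84 x 14 mm, 85 g; origin at its centre, y along the 84 mm length, z through the 14 mm thickness; both faces alike. None if it is not there in this run
- waisted_3: cast white tensile test piece, the same 44 x 84 x 14 mm outline but narrowed to a 24 mm wide waist over the middle 40 mm of its length (dog-bone shape), 70 g; origin at its centre, y along the 84 mm length, z through the 14 mm thickness; both faces alike. None if it is not there in this run
- plaque_3: cast white test plaque, a plain straight-sided rectangular tile 44 x 84 x 14 mm, 85 g; origin at its centre, y along the 84 mm length, z through the 14 mm thickness; both faces alike. None if it is not there in this run
- waisted_2: cast white tensile test piece, the same 44 x 84 x 14 mm outline but narrowed to a 24 mm wide waist over the middle 40 mm of its length (dog-bone shape), 70 g; origin at its centre, y along the 84 mm length, z through the 14 mm thickness; both faces alike. None if it is not there in this run
Not all that is in view belongs to the job. Leave any red look-alike of the plaque_3 alone.

How it is judged:
By the outcome, as a careful person would: the job done as asked, in the order asked, and still so for the second after the job is handed in, with the robot touching nothing.
Of plaque_1, waisted_1 only 1 to 1 are there at a start; the rules pass over those that are not, and their reading is None.
Of waisted_2, plaque_3 only 1 to 2 are there at a start; the rules pass over those that are not, and their reading is None.
At some moment in a run one of tray may be knocked a few centimetres aside while the robot is not near it.
Once in a run the grip may slacken for a moment while it holds something.
It also fails if it takes over 210 s, if anything falls off the work surface, if the arm or the gripper's body presses on something with over 40 N, if the wrist force passes 120 N, or if a joint passes its speed limit or range.

## Working session

There is one attempt and no reset: what is moved stays moved. The work goes in short steps, Python scripts to look and compute and a tool call to move; the robot and the scene stay as the last step left them, time stands still between calls to the robot, and variables do not carry over. Pictures are saved under pics/ and viewed, and the job is handed in when it is done.

Besides the shell and the picture viewer there is one more tool, called after "Emit:" as name(argument=value, ...), one argument or row to a line, values as JSON. send_rows: Moves the arm, as the interface text tells. Its arguments: {"type":"object","properties":{"commands":{"type":"array","items":{"type":"array"}},"hand":{"type":"number"},"force":{"type":"number"}},"required":["commands"]}

```bash
ls; mkdir -p pics
python3 - <<'E'
from cell import manip
import cv2
print(manip.read_state(), manip.grasp_offset)
for n in("side","top"):
    im=manip.camera(n); cv2.imwrite(f"pics/{n}0.png",im[:,:,::-1]); print(n,manip.camera_model(n))
E
```

```text
pics
{'clock': 0.0, 'joints': array([-1.18361861e+00,  3.00481739e-01,  1.52156584e+00,  3.30787805e-05,
        1.32071050e+00, -6.66075870e-02]), 'qd': array([ 2.04864425e-03, -5.47429895e-04,  6.37243459e-05, -4.60988625e-04,
        7.08005153e-05,  1.21250086e-03]), 'effort': array([-3.34359411e-04, -5.31805050e+01, -3.52737665e+01,  7.08302949e-02,
        2.43679667e-02, -9.89232581e-05]), 'eef_pos': array([ 240.99718716, -494.06860905,  180.18696295]), 'eef_rot': array([-3.14043195e+00, -1.09537761e-04,  4.53777031e-01]), 'wrist_force': array([ 0.84102171,  0.10391902, -0.10337264]), 'moment': array([-0.00793475, -0.01047042,  0.02469113]), 'finger_gap': 93.8440429173603} 18.8
side {'K': array([[464.3359543 ,   0.        , 318.55558558],
       [  0.        , 464.3359543 , 238.7438386 ],
       [  0.        ,   0.        ,   1.        ]]), 'k1': -0.057864671437861795, 'eye': array([ 466.07415022, 1079.05106818,  674.6147058 ]), 'attitude': array([-2.04758766e+00, -7.83977756e-05, -3.07634824e+00])}
top {'K': array([[592.19087603,   0.        , 320.20128877],
       [  0.        , 592.19087603, 243.77587473],
       [  0.        ,   0.        ,   1.        ]]), 'k1': -0.18902395571900427, 'eye': array([ 301.08519418,  -54.42296273, 1577.11042902]), 'attitude': array([-2.98329869, -0.00299936, -1.59018579])}
```

View pics/top0.png

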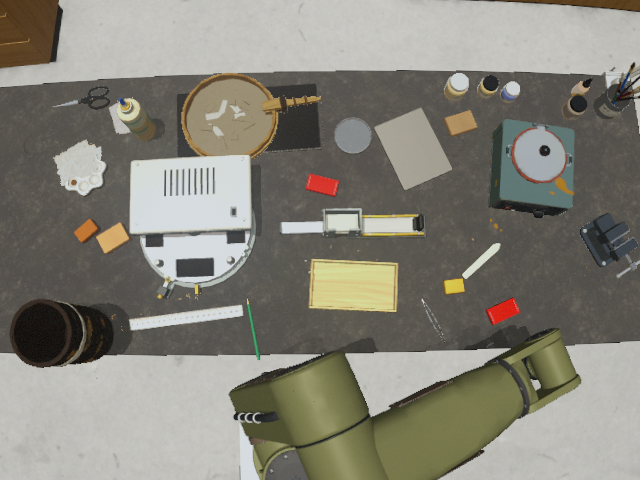

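View pics/side0.png

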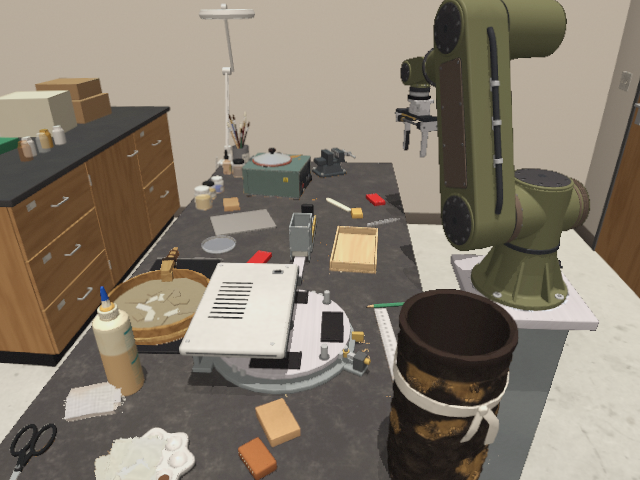

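```bash
cat > h.py <<'E'
import numpy as np, cv2
from cell import manip
from scipy.spatial.transform import Rotation as R
def cam(n):
    m=manip.camera_model(n); return m['K'],m['k1'],np.array(m['eye']),R.from_euler('xyz',m['attitude']).as_matrix()
def proj(n,P):
    K,k1,e,A=cam(n); c=(np.atleast_2d(P)-e)@A; s=c[:,:2]/c[:,2:]; r2=(s**2).sum(1,keepdims=True)
    s=s*(1+k1*r2); return s*[K[0,0],K[1,1]]+[K[0,2],K[1,2]]
def unproj(n,uv,z):
    K,k1,e,A=cam(n); d=(np.atleast_2d(uv).astype(float)-[K[0,2],K[1,2]])/[K[0,0],K[1,1]]; s=d.copy()
    for _ in range(30): s=d/(1+k1*(s**2).sum(1,keepdims=True))
    w=np.c_[s,np.ones(len(s))]@A.T; t=(z-e[2])/w[:,2:]; return e+w*t
def snap(n,name,crop=None,k=1):
    im=manip.camera(n)[:,:,::-1].copy()
    cv2.imwrite(f'pics/{name}_full.png',im)
    if crop: 
        x0,y0,x1,y1=crop; im=cv2.resize(im[y0:y1,x0:x1],None,fx=k,fy=k,interpolation=cv2.INTER_CUBIC)
    cv2.imwrite(f'pics/{name}.png',im)
def re(src,name,crop,k):
    im=cv2.imread(f'pics/{src}.png');x0,y0,x1,y1=crop
    cv2.imwrite(f'pics/{name}.png',cv2.resize(im[y0:y1,x0:x1],None,fx=k,fy=k,interpolation=cv2.INTER_CUBIC))
E
python3 - <<'E'
from h import *
re('top0','t_mag',(270,190,450,320),4.4)
re('top0','t_car',(120,145,270,305),3.7)
re('side0','s_car',(180,250,380,400),4)
re('side0','s_mag',(230,190,390,290),5)
print(proj('top',[[241,-494,180]]),proj('side',[[241,-494,180]]))
E
```

```text
[[503.49193401 357.72529151]] [[412.59548487 159.92311182]]
```

View pics/t_mag.png

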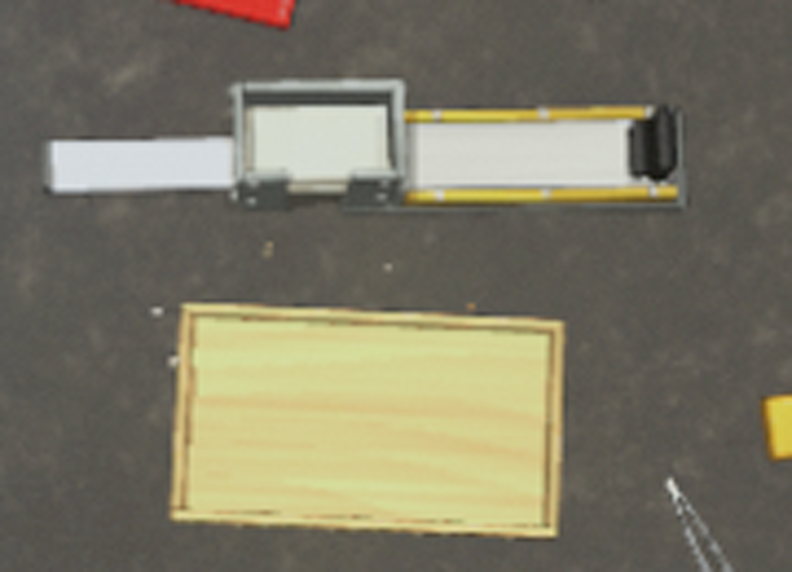

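View pics/t_car.png

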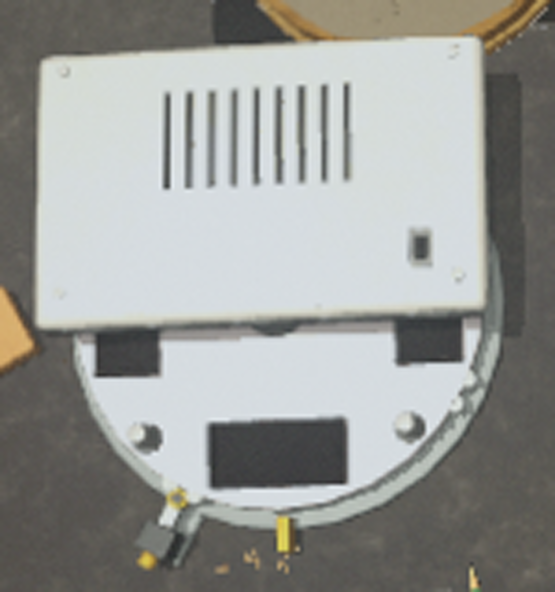

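View pics/s_car.png

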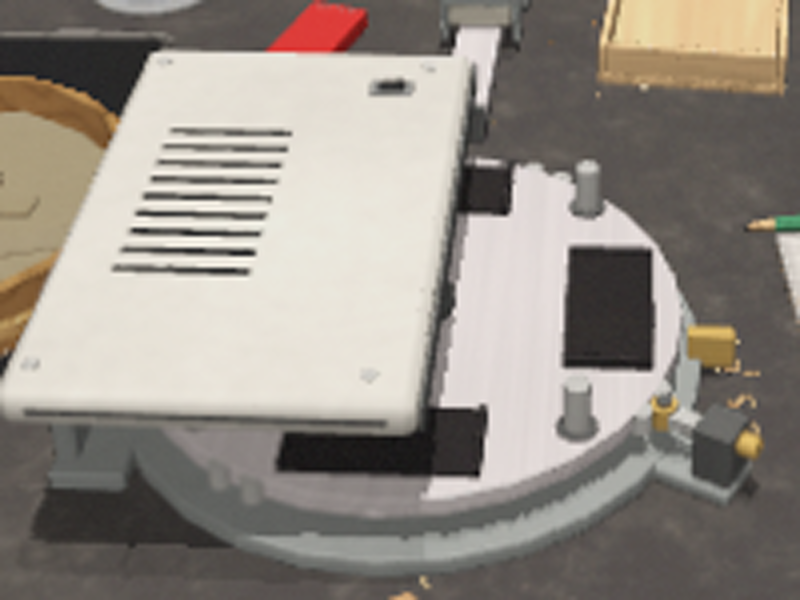

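View pics/s_mag.png

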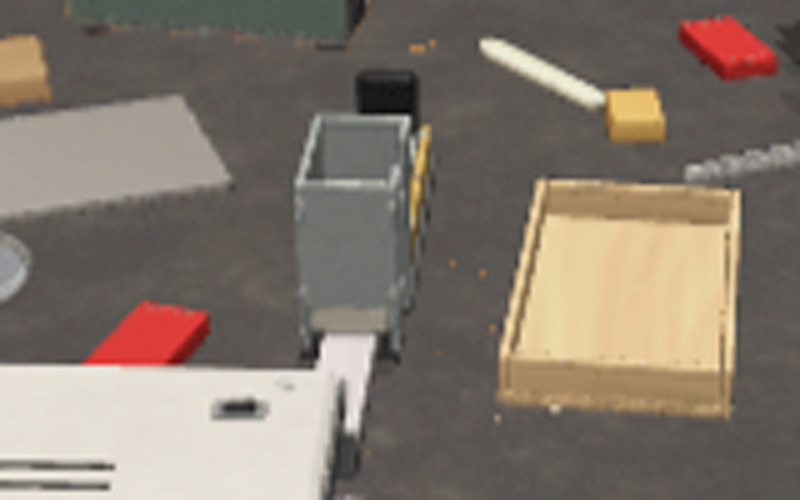

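Run:
```python
from h import *
np.set_printoptions(precision=1,suppress=True)
c=lambda p:(np.array(p)/4.4+[270,190])
d=lambda p:(np.array(p)/3.7+[120,145])
print('chute top',unproj('top',c([[234,86],[405,82]]),116))
print('rail z20',unproj('top',c([[50,142],[50,190],[232,138],[232,188]]),20))
print('paddle top z76',unproj('top',c([[675,107],[675,178]]),76))
print('tray top z30',unproj('top',c([[182,304],[564,322],[556,536],[172,519]]),30))
print('pad44',unproj('top',d([[208,424],[346,418],[347,482],[211,488]]),44))
print('posts70',unproj('top',d([[140,433],[409,424]]),70))
print('hood108',unproj('top',d([[40,58],[482,38],[485,304],[37,328]]),108))
```

```text
chute top [[ 621.5  -72.5  116. ]
 [ 622.1 -170.8  116. ]]
rail z20 [[609.8  39.   20. ]
 [580.1  39.3  20. ]
 [610.2 -71.9  20. ]
 [579.3 -71.2  20. ]]
paddle top z76 [[ 613.2 -333.9   76. ]
 [ 570.5 -331.8   76. ]]
tray top z30 [[ 507.5  -39.8   30. ]
 [ 492.1 -268.8   30. ]
 [ 364.1 -259.4   30. ]
 [ 379.1  -31.6   30. ]]
pad44 [[510.6 317.   44. ]
 [513.2 217.2  44. ]
 [467.5 216.2  44. ]
 [464.7 314.1  44. ]]
posts70 [[501.5 359.5  70. ]
 [504.6 168.2  70. ]]
hood108 [[766.4 430.8 108. ]
 [771.1 113.3 108. ]
 [581.3 110.6 108. ]
 [571.1 424.7 108. ]]
```

```bash
cat >> h.py <<'E'
MAG=(594.0,-121.5,-0.006); CAR=(598.5,265.0,0.02)
def loc(f,P):
    P=np.atleast_2d(np.array(P,float)); c,s=np.cos(f[2]),np.sin(f[2])
    return np.c_[f[0]+c*P[:,0]-s*P[:,1],f[1]+s*P[:,0]+c*P[:,1],P[:,2]]
def poly(im,n,P,col,crop,k):
    uv=((proj(n,P)+0.5-np.array(crop[:2]))*k-0.5); cv2.polylines(im,[np.round(uv*8).astype(int).reshape(-1,1,2)],True,col,1,cv2.LINE_AA,3)
def rect(cx,cy,hx,hy,z): return [[cx-hx,cy-hy,z],[cx+hx,cy-hy,z],[cx+hx,cy+hy,z],[cx-hx,cy+hy,z]]
def ring(r,z,cx=0,cy=0):
    a=np.linspace(0,2*np.pi,72); return np.c_[cx+r*np.cos(a),cy+r*np.sin(a),z+0*a]
def overlay(n,src,out,crop,k,mag=True,car=True,M=None,C=None,th=0.0):
    M=M or MAG; C=C or CAR
    im=cv2.imread(f'pics/{src}.png');x0,y0,x1,y1=crop
    im=cv2.resize(im[y0:y1,x0:x1],None,fx=k,fy=k,interpolation=cv2.INTER_CUBIC)
    if mag:
        for P,c in [(rect(0,0,28.5,48.5,116),(0,0,255)),(rect(0,105,15,57,20),(255,0,0)),(rect(0,-207,20,7,76),(0,255,0))]: poly(im,n,loc(M,P),c,crop,k)
    if car:
        for P,c in [(rect(-110,0,24,50,44),(0,0,255)),(ring(150,40),(255,0,0)),(ring(7,70,-95.5,95.5),(0,255,0)),(ring(7,70,-95.5,-95.5),(0,255,0)),([[-25,-160,108],[-25,160,108]],(255,0,255)),(rect(0,110,50,24,44),(0,0,255)),(rect(0,-110,50,24,44),(0,0,255))]: poly(im,n,loc(C,P),c,crop,k)
    cv2.imwrite(f'pics/{out}.png',im)
E
python3 - <<'E'
from h import *
overlay('top','top0','o1',(270,195,430,245),5)
overlay('top','top0','o2',(125,200,265,295),5)
overlay('side','side0','o3',(190,200,380,400),3)
a=[cv2.imread(f'pics/o{i}.png') for i in (1,2)]
w=800
a=[cv2.copyMakeBorder(x,0,0,0,w-x.shape[1],cv2.BORDER_CONSTANT) for x in a]
cv2.imwrite('pics/o12.png',cv2.resize(np.vstack(a),None,fx=.8,fy=.8))
E
```

```text
(no output)
```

View pics/o12.png

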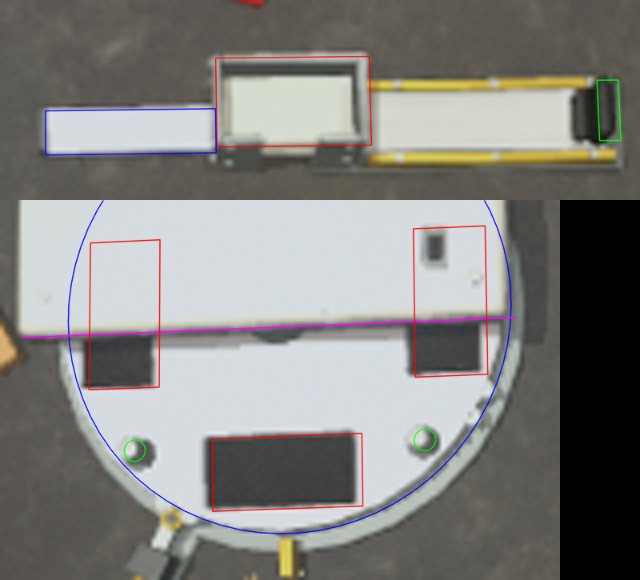

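View pics/o3.png

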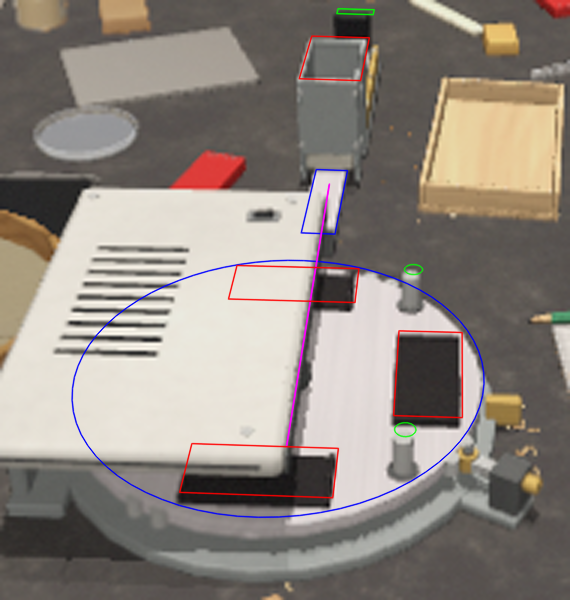

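Run:
```python
from h import *
from scipy.optimize import least_squares
d=lambda p:((np.array(p)+.5)/3.7+[120,145]-.5)
s=lambda p:((np.array(p)+.5)/4+[180,250]-.5)
T=d([[208,424],[346,418],[347,482],[211,488],[142,436],[408,426],[36,329],[485,306]])
LT=[[-86,50,44],[-86,-50,44],[-134,-50,44],[-134,50,44],[-95.5,95.5,70],[-95.5,-95.5,70],[-25,160,106],[-25,-160,106]]
S=s([[569,246],[651,247],[652,369],[564,364],[588,165],[577,383]])
LS=[[-86,-50,44],[-134,-50,44],[-134,50,44],[-86,50,44],[-95.5,-95.5,70],[-95.5,95.5,70]]
fT=lambda f:(proj('top',loc(f,LT))-T).ravel()
fS=lambda f:(proj('side',loc(f,LS))-S).ravel()
for f in(fT,fS,lambda p:np.r_[fT(p),fS(p)]):
    r=least_squares(f,CAR,x_scale=[1,1,.01]); print(r.x.round(3),f(r.x).reshape(-1,2).round(1).tolist())
```

```text
[5.99790e+02 2.69454e+02 2.90000e-02] [[0.4, -0.3], [0.4, -0.4], [0.6, 0.5], [-0.2, 0.5], [-1.2, -0.5], [-0.6, -1.1], [-0.6, 0.6], [1.2, 0.7]]
[5.99750e+02 2.72832e+02 2.40000e-02] [[-0.2, 0.6], [0.5, 0.9], [0.4, -0.9], [-0.6, -0.3], [-0.1, 0.2], [0.1, -0.2]]
[5.99820e+02 2.70368e+02 2.60000e-02] [[-0.1, -0.4], [-0.0, -0.3], [0.1, 0.5], [-0.7, 0.4], [-1.6, -0.6], [-1.0, -1.0], [-1.0, 0.4], [0.8, 0.9], [-0.2, -0.1], [0.4, 0.2], [0.5, -1.8], [-0.6, -1.1], [-0.2, -0.4], [0.2, -1.1]]
```

Emit:
send_rows(
  commands=[
    [[0.03,0.003,0],-0.09],
    [[0.065,0.006,0],-0.2],
    [[0.1,0.01,0],-0.31],
    [[0.14,0.014,0],-0.42],
    [[0.18,0.018,0],-0.53],
    [[0.22,0.021,0],-0.64],
    [[0.255,0.024,0],-0.74],
    [[0.285,0.027,0],-0.84],
  ],
  hand=1,
  force=25,
)

```text
clock: 0.77
eef_pos: [511.1, -392.1, 180.3]
eef_rot: [-3.141, -0.0, 1.3]
wrist_force: [0.7, -0.8, 0.1]
finger_gap: 44.0
```

Emit:
send_rows(
  commands=[
    [[0.01,0.014,0.01],-0.07],
    [[0.02,0.028,0.03],-0.14],
    [[0.032,0.044,0.055],-0.2],
    [[0.044,0.06,0.08],-0.25],
    [[0.0534,0.0722,0.1],-0.277],
    [[0.0534,0.0722,0.118],-0.277],
    [[0.0534,0.0722,0.127],-0.277],
    [[0.0534,0.0722,0.127],-0.277],
  ],
)

```text
clock: 1.43
eef_pos: [592.0, -361.4, 51.0]
eef_rot: [-3.138, -0.002, 1.571]
wrist_force: [-0.6, -0.2, 0.1]
finger_gap: 0.2
```

Run:
```python
from h import *
s=manip.read_state(); print(s['eef_pos'],s['eef_rot'],s['joints'],s['clock'])
snap('top','a1',(360,180,480,280),6)
```

```text
[ 592.02059976 -361.37060771   51.01480526] [-3.13801780e+00 -2.36431066e-03  1.57064318e+00] [-6.00796083e-01  7.39478018e-01  1.17246105e+00 -7.40943387e-05
  1.23393899e+00 -6.00622522e-01] 1.4333
```

View pics/a1.png

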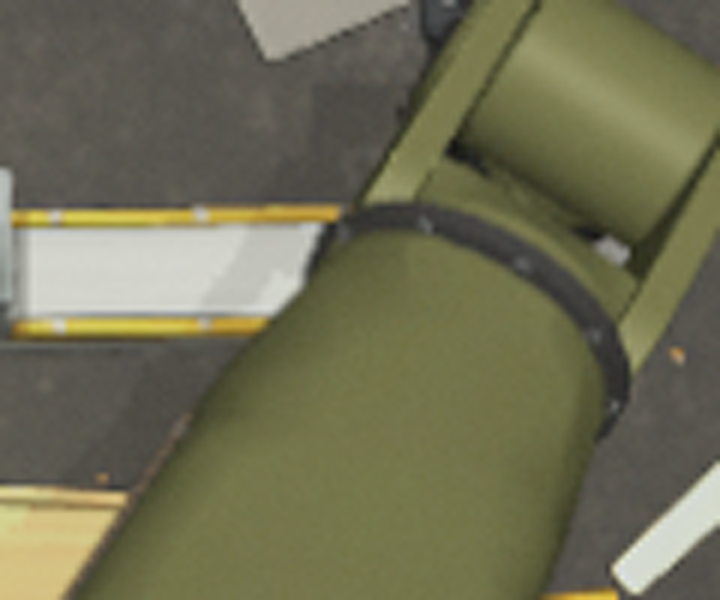

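Emit:
send_rows(
  commands=[
    [[0.01,0,0],0],
    [[0.02,0,0],0],
    [[0.03,0,0],0],
    [[0.042,0,0],0],
    [[0.055,0,0],0],
    [[0.07,0,0],0],
    [[0.085,0,0],0],
    [[0.1,0,0],0],
  ],
)

```text
clock: 2.15
eef_pos: [593.1, -260.2, 53.9]
eef_rot: [3.141, 0.0, 1.571]
wrist_force: [0.4, -0.8, 1.4]
finger_gap: 0.4
```

Emit:
send_rows(
  commands=[
    [[0.007,0,0],0],
    [[0.013,0,0],0],
    [[0.018,0,0],0],
    [[0.022,0,0],0],
    [[0.024,0,0],0],
    [[0.026,0,0],0],
    [[0.026,0,0],0],
    [[0.026,0,0],0],
  ],
)

```text
clock: 2.82
eef_pos: [593.1, -236.3, 53.7]
eef_rot: [3.142, 0.0, 1.571]
wrist_force: [-0.1, 0.2, 0.4]
finger_gap: 0.2
```

Run:
```python
from h import *
s=manip.read_state(); print(s['eef_pos'],s['wrist_force'],s['clock'])
snap('top','a2',(270,180,430,300),5); snap('side','a3',(230,120,430,270),4)
```

```text
[ 593.13787979 -236.29467392   53.74048704] [-0.07259532  0.23945185  0.39071857] 2.8167
```

View pics/a2.png

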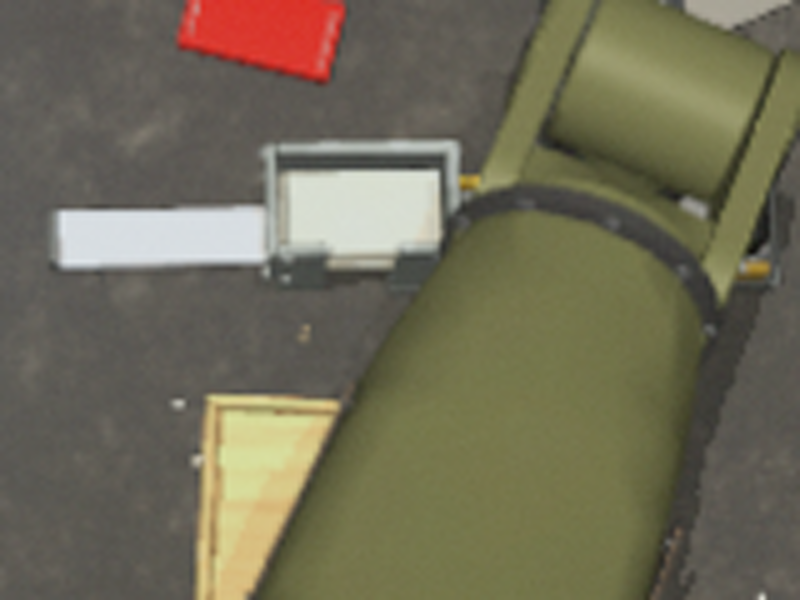

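View pics/a3.png

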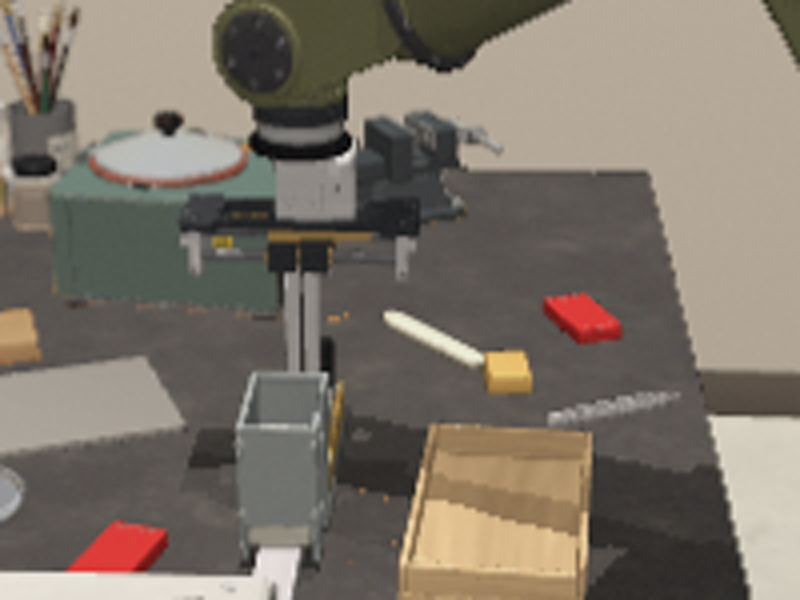

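Run:
```python
from h import *
for n,o,k in(('side',(230,120),4),('top',(270,180),5)):
    P=[[593,-236,54],[593,-236,104],[593,-236,154],[592,-335,76],[592,-335,31],[592,-321,76]]
    print(n,((proj(n,P)-o)*k).round().tolist())
re('a3_full','a4',(280,160,340,230),10)
```

```text
side [[302.0, 405.0], [301.0, 347.0], [300.0, 286.0], [314.0, 331.0], [314.0, 380.0], [312.0, 337.0]]
top [[577.0, 221.0], [588.0, 202.0], [600.0, 182.0], [771.0, 211.0], [756.0, 228.0], [744.0, 212.0]]
```

View pics/a4.png

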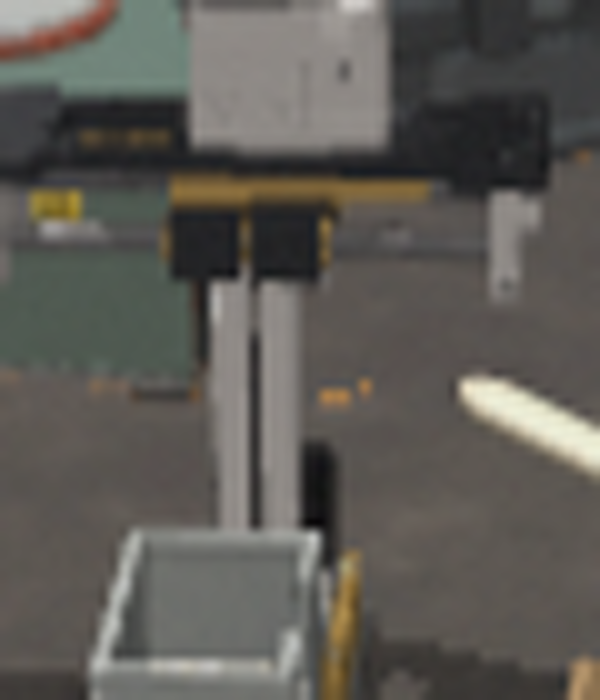

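Emit:
send_rows(
  commands=[
    [[0,0,-0.03],0],
    [[0,0,-0.06],0],
    [[-0.04,0,-0.06],0],
    [[-0.08,0,-0.06],0],
    [[-0.12,0,-0.06],0],
    [[-0.126,0,-0.04],0],
    [[-0.126,0,-0.01],0],
    [[-0.126,0,0],0],
  ],
)

```text
clock: 3.58
eef_pos: [591.3, -362.1, 49.3]
eef_rot: [-3.137, -0.003, 1.569]
wrist_force: [0.4, -0.4, -0.4]
finger_gap: 0.3
```

Emit:
send_rows(
  commands=[
    [[0.004,0,0],0],
    [[0.008,0,0],0],
    [[0.012,0,0],0],
    [[0.016,0,0],0],
    [[0.02,0,0],0],
    [[0.024,0,0],0],
    [[0.028,0,0],0],
    [[0.032,0,0],0],
  ],
)

```text
clock: 4.25
eef_pos: [593.3, -329.6, 54.1]
eef_rot: [3.141, 0.0, 1.571]
wrist_force: [0.6, -0.1, 0.1]
finger_gap: 0.7
```

Run:
```python
from h import *
s=manip.read_state(); print(s['eef_pos'],s['wrist_force'],s['clock'])
snap('side','a5',(280,160,340,230),10)
```

```text
[ 593.25229922 -329.57643279   54.06612323] [ 0.59662243 -0.09539229  0.13006631] 4.25
```

View pics/a5.png

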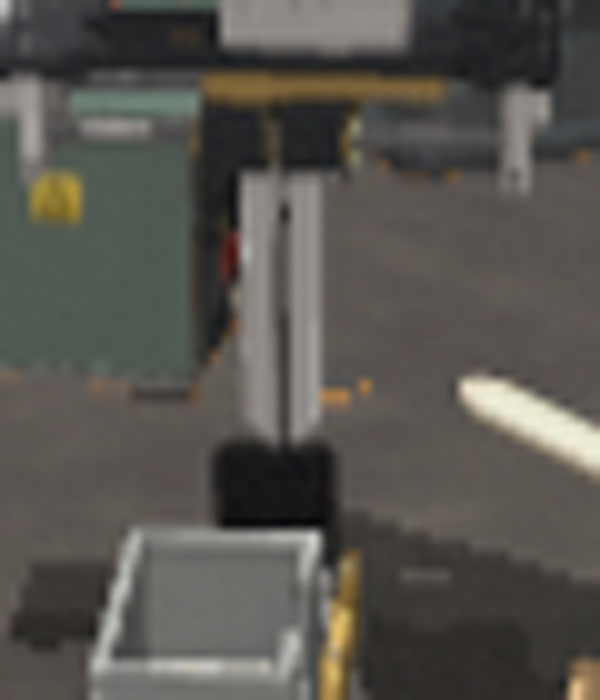

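Emit:
send_rows(
  commands=[
    [[0.004,0,0],0],
    [[0.008,0,0],0],
    [[0.012,0,0],0],
    [[0.016,0,0],0],
    [[0.02,0,0],0],
    [[0.02,0,0],0],
    [[0.02,0,0],0],
    [[0.02,0,0],0],
  ],
)

```text
clock: 4.97
eef_pos: [593.1, -310.1, 53.8]
eef_rot: [3.142, 0.0, 1.571]
wrist_force: [-0.3, 0.1, 0.1]
finger_gap: 0.3
```

Run:
```python
from h import *
s=manip.read_state(); print(s['eef_pos'],s['wrist_force'],s['clock'])
snap('side','a6',(280,160,340,230),10)
snap('top','a7',(270,180,430,300),5)
```

```text
[ 593.13616253 -310.13560952   53.78132276] [-0.28157008  0.11796778  0.12628067] 4.9667
```

View pics/a6.png

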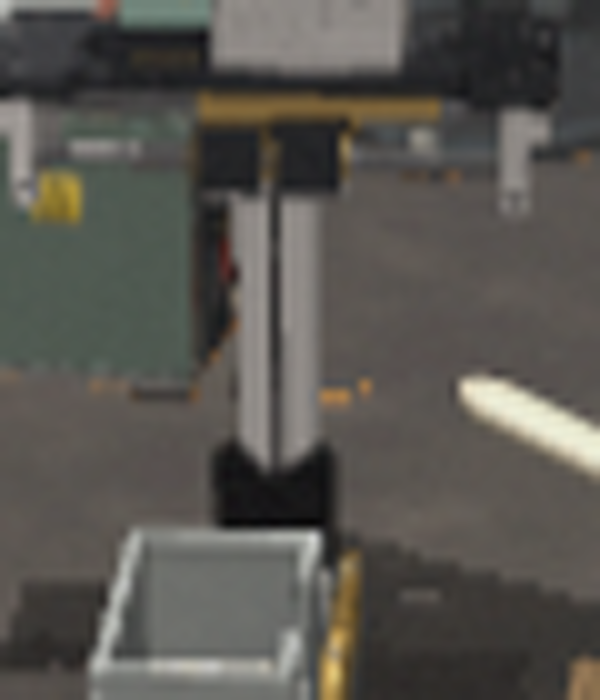

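View pics/a7.png

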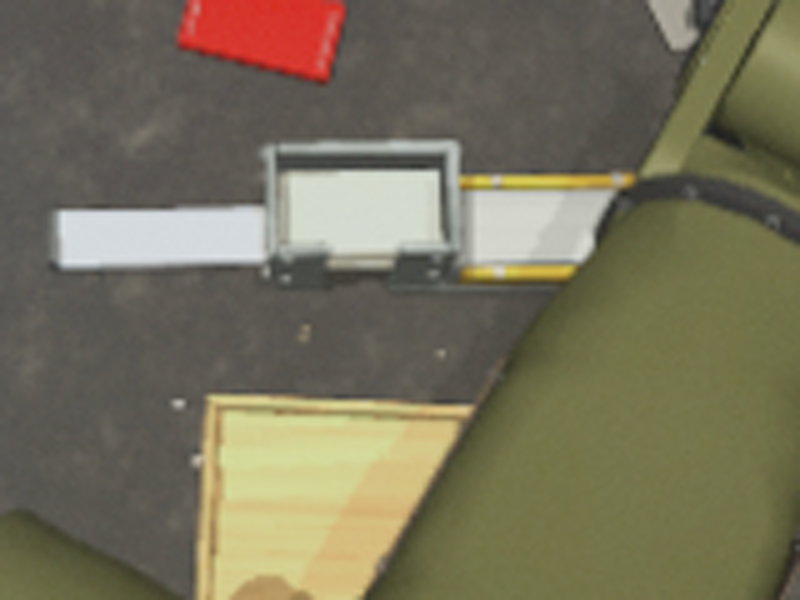

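Run:
```python
from h import *
P=[[593,-310,54],[593,-310,76],[592,-335,76],[592,-335,31],[592,-321,76],[592,-321,31],[593,-329.6,54],[593,-329.6,76],[593,-329.6,86]]
print(((proj('side',P)-[280,160])*10).round().tolist())
```

```text
[[275.0, 518.0], [275.0, 456.0], [284.0, 426.0], [286.0, 550.0], [281.0, 443.0], [282.0, 568.0], [281.0, 494.0], [280.0, 433.0], [280.0, 405.0]]
```

Run:
```python
from h import *
re('side0','a8',(385,80,455,170),8)
```

```text
(no output)
```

View pics/a8.png

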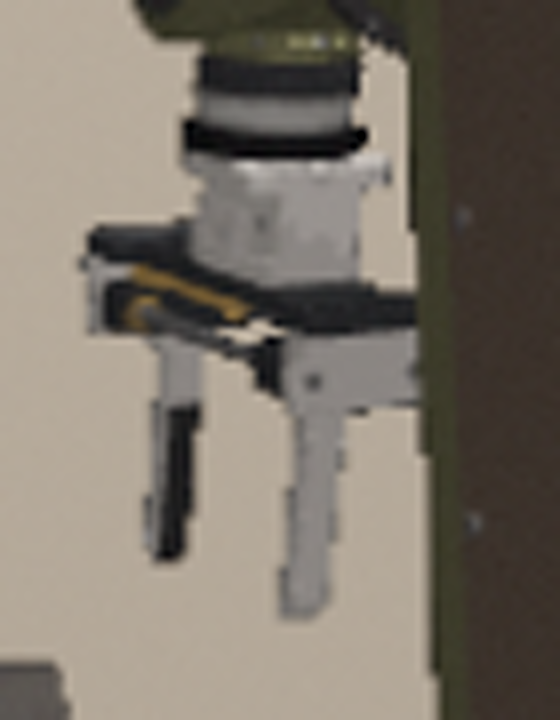

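Emit:
send_rows(
  commands=[
    [[0,0,-0.03],0],
    [[-0.02,0,-0.03],0],
    [[-0.052,0,-0.03],0],
    [[-0.054,0,-0.01],0],
    [[-0.054,0,0.01],0],
    [[-0.054,0,0.022],0],
    [[-0.054,0,0.022],0],
    [[-0.054,0,0.022],0],
  ],
)

```text
clock: 5.73
eef_pos: [593.1, -363.8, 31.7]
eef_rot: [-3.141, -0.0, 1.571]
wrist_force: [0.1, -0.6, 0.1]
finger_gap: 0.7
```

Emit:
send_rows(
  commands=[
    [[0.004,0,0],0],
    [[0.008,0,0],0],
    [[0.012,0,0],0],
    [[0.016,0,0],0],
    [[0.02,0,0],0],
    [[0.024,0,0],0],
    [[0.03,0,0],0],
    [[0.036,0,0],0],
  ],
)

```text
clock: 6.4
eef_pos: [593.4, -329.1, 32.3]
eef_rot: [3.14, 0.003, 1.57]
wrist_force: [1.1, -10.0, -1.5]
finger_gap: 0.4
```

Run:
```python
from h import *
s=manip.read_state(); print(s['eef_pos'],s['wrist_force'],s['clock'])
snap('side','a9',(280,160,340,230),10)
```

```text
[ 593.3886051  -329.07267051   32.30023887] [ 1.1034688  -9.99176414 -1.486966  ] 6.4
```

View pics/a9.png

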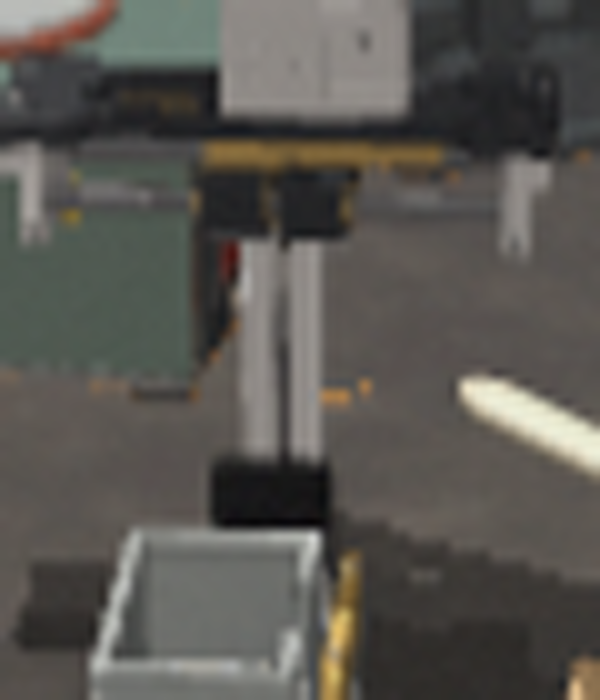

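Emit:
send_rows(
  commands=[
    [[0.006,0,0],0],
    [[0.013,0,0],0],
    [[0.021,0,0],0],
    [[0.03,0,0],0],
    [[0.04,0,0],0],
    [[0.05,0,0],0],
    [[0.06,0,0],0],
    [[0.07,0,0],0],
  ],
)

```text
clock: 7.12
eef_pos: [593.4, -259.1, 32.2]
eef_rot: [3.14, 0.003, 1.57]
wrist_force: [1.4, -11.0, -1.7]
finger_gap: 0.1
```

Emit:
send_rows(
  commands=[
    [[0.006,0,0],0],
    [[0.011,0,0],0],
    [[0.015,0,0],0],
    [[0.018,0,0],0],
    [[0.02,0,0],0],
    [[0.022,0,0],0],
    [[0.024,0,0],0],
    [[0.024,0,0],0],
  ],
)

```text
clock: 7.78
eef_pos: [593.4, -234.9, 32.2]
eef_rot: [3.14, 0.002, 1.571]
wrist_force: [0.8, -6.4, -0.4]
finger_gap: 0.4
```

Emit:
send_rows(
  commands=[
    [[0.001,0,0],0],
    [[0.002,0,0],0],
    [[0.003,0,0],0],
    [[0.004,0,0],0],
    [[0.005,0,0],0],
    [[0.006,0,0],0],
    [[0.006,0,0],0],
    [[0.006,0,0],0],
  ],
)

```text
clock: 8.45
eef_pos: [593.4, -232.4, 32.4]
eef_rot: [3.139, 0.007, 1.569]
wrist_force: [2.2, -28.0, -5.7]
finger_gap: 0.1
```

Run:
```python
from h import *
s=manip.read_state(); print(s['eef_pos'],s['wrist_force'],s['clock'])
snap('top','b1',(270,190,430,310),5)
```

```text
[ 593.41647128 -232.37431049   32.36083706] [  2.15969829 -28.02058801  -5.71167063] 8.45
```

View pics/b1.png

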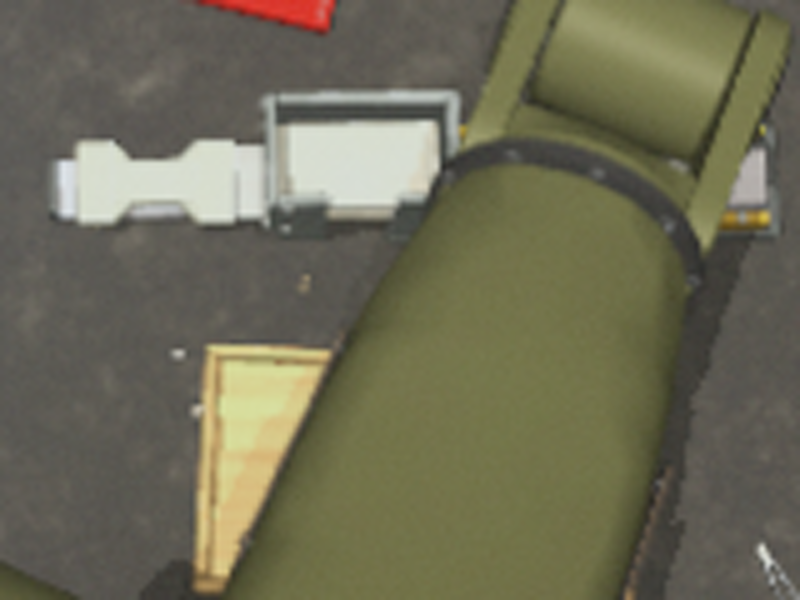

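Emit:
send_rows(
  commands=[
    [[-0.008,0,0],0],
    [[-0.012,0,-0.02],0],
    [[-0.012,0,-0.055],0],
    [[-0.012,0,-0.09],0],
    [[0.01,0,-0.115],0],
    [[0.05,0,-0.12],0],
    [[0.09,0,-0.12],0],
    [[0.13,0,-0.12],0],
  ],
)

```text
clock: 9.17
eef_pos: [592.9, -96.4, 152.5]
eef_rot: [3.14, 0.0, 1.57]
wrist_force: [-0.2, -0.2, -0.3]
finger_gap: 0.3
```

Run:
```python
from h import *
s=manip.read_state(); print(s['eef_pos'],s['wrist_force'],s['clock'])
snap('side','b2')
y=.4538; ty=np.array([np.sin(y),-np.cos(y),0])
for sg in(1,-1):
  for z in(180,190,200,210): print(sg,z,proj('side',np.array([241,-494.2,z])+sg*(47+6)*ty).round(1))
```

```text
[592.88163169 -96.4074726  152.52250031] [-0.16856551 -0.17774145 -0.28701863] 9.1667
1 180 [[404.5 155.7]]
1 190 [[404.7 153. ]]
1 200 [[405.  150.2]]
1 210 [[405.2 147.5]]
-1 180 [[421.1 164.4]]
-1 190 [[421.4 161.5]]
-1 200 [[421.7 158.7]]
-1 210 [[422.  155.8]]
```

View pics/b2.png

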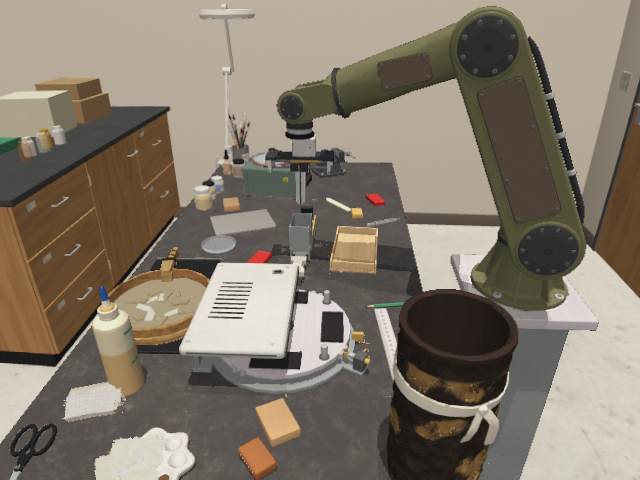

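Run:
```python
from h import *
for P in ([593,-96,152],[593,-96,174],[593,-120,170],[593,-200,152],[593,-230,152]): print(proj('side',[P]).round(1))
re('b2','b3',(260,140,345,240),7)
```

```text
[[300.5 210.8]]
[[300.4 203.5]]
[[301.3 201.5]]
[[304.  196.7]]
[[304.9 192.9]]
```

View pics/b3.png

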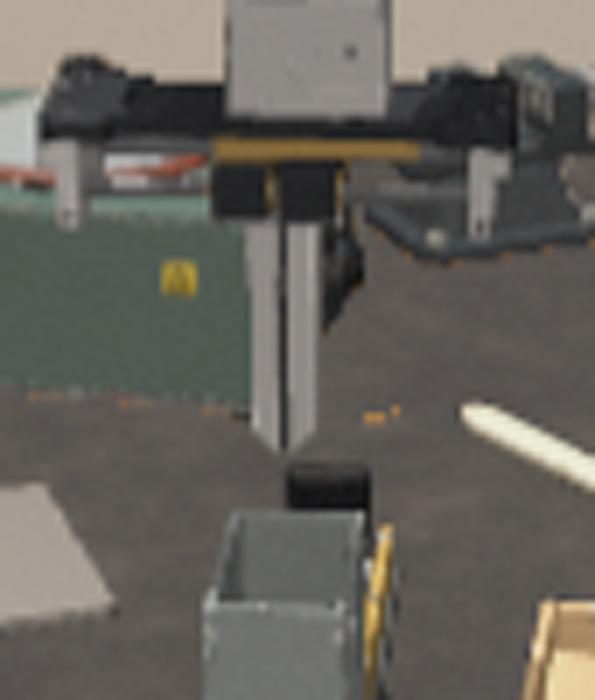

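Emit:
send_rows(
  commands=[
    [[0.04,-0.013,0],0],
    [[0.08,-0.026,0],0],
    [[0.12,-0.039,0.02],0],
    [[0.16,-0.053,0.05],0],
    [[0.166,-0.053,0.085],0],
    [[0.166,-0.053,0.12],0],
    [[0.166,-0.053,0.147],0],
    [[0.166,-0.053,0.147],0],
  ],
)

```text
clock: 9.88
eef_pos: [536.7, 68.4, -0.2]
eef_rot: [-3.133, 0.0, 1.572]
wrist_force: [-0.9, -0.6, 0.1]
finger_gap: 0.5
```

Emit:
send_rows(
  commands=[
    [[0,0,0.006],0],
    [[0,0,0.012],0],
    [[0,0,0.016],0],
    [[0,0,0.019],0],
    [[0,0,0.021],0],
    [[0,0,0.022],0],
    [[0,0,0.023],0],
    [[0,0,0.023],0],
  ],
)

```text
clock: 10.55
eef_pos: [540.2, 68.0, -18.1]
eef_rot: [3.141, -0.0, 1.571]
wrist_force: [-0.4, -0.5, -0.2]
finger_gap: 0.1
```

Emit:
send_rows(
  commands=[
    [[0,0,0.001],0],
    [[0,0,0.002],0],
    [[0,0,0.003],0],
    [[0,0,0.004],0],
    [[0,0,0.005],0],
    [[0,0,0.005],0],
    [[0,0,0.005],0],
    [[0,0,0.005],0],
  ],
)

```text
clock: 11.22
eef_pos: [540.2, 68.0, -23.2]
eef_rot: [3.142, -0.0, 1.571]
wrist_force: [0.0, 0.8, 0.5]
finger_gap: 0.5
```

Emit:
send_rows(
  commands=[
    [[0,0,0.001],0],
    [[0,0,0.001],0],
    [[0,0,0.002],0],
    [[0,0,0.002],0],
    [[0,0,0.003],0],
    [[0,0,0.003],0],
    [[0,0,0.003],0],
    [[0,0,0.003],0],
  ],
)

```text
clock: 11.88
eef_pos: [540.3, 68.0, -24.6]
eef_rot: [3.141, 0.0, 1.571]
wrist_force: [-11.0, -1.5, 24.5]
finger_gap: 0.3
```

Emit:
send_rows(
  commands=[
    [[0,0,-0.02],0],
    [[0,0,-0.05],0],
    [[0,0,-0.08],0],
    [[0,0,-0.11],0],
    [[0,0,-0.126],0],
    [[0,0,-0.126],0],
    [[0,0,-0.126],0],
    [[0,0,-0.126],0],
  ],
  hand=-0.2,
)

```text
clock: 12.55
eef_pos: [539.6, 67.9, 98.6]
eef_rot: [-3.14, 0.0, 1.571]
wrist_force: [-0.2, -0.2, -0.3]
finger_gap: 50.6
```

Run:
```python
from h import *
s=manip.read_state(); print(s['eef_pos'],s['finger_gap'],s['clock'])
snap('top','c1',(250,190,410,310),5)
snap('side','c2',(230,150,390,270),5)
```

```text
[539.55174901  67.93136171  98.56889036] 50.616558959018015 12.55
```

View pics/c1.png

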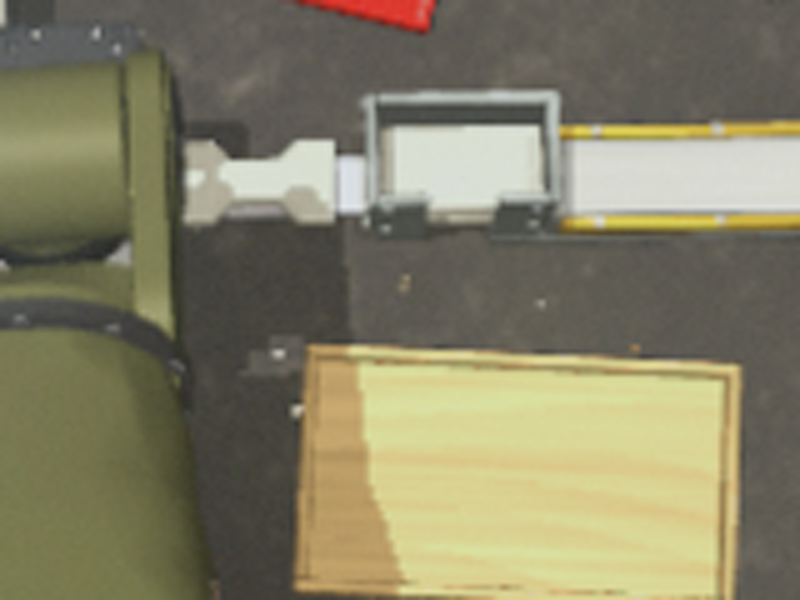

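View pics/c2.png

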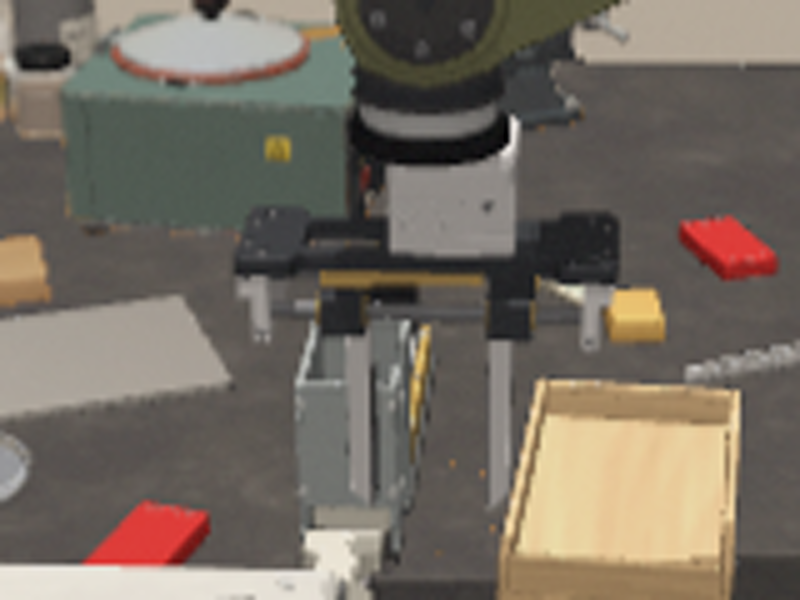

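Run:
```python
from h import *
b=lambda p:((np.array(p)+.5)/5+[270,190]-.5)
print(unproj('top',b([[77,180],[236,180],[100,141],[100,222],[215,139],[215,221]]),34).round(1))
c=lambda p:((np.array(p)+.5)/5+[250,190]-.5)
print('tray',unproj('top',c([[308,345],[740,367],[728,608],[296,590]]),30).round(1))
```

```text
[[597.9  28.6  34. ]
 [596.3 -55.8  34. ]
 [618.8  16.2  34. ]
 [575.   16.6  34. ]
 [618.7 -45.   34. ]
 [574.4 -44.2  34. ]]
tray [[ 508.8  -39.4   30. ]
 [ 492.6 -267.3   30. ]
 [ 365.8 -256.4   30. ]
 [ 380.   -30.9   30. ]]
```

Emit:
send_rows(
  commands=[
    [[-0.025,0.028,0],0],
    [[-0.051,0.057,0.0],0],
    [[-0.051,0.057,0.03],0],
    [[-0.051,0.057,0.06],0],
    [[-0.051,0.057,0.085],0],
    [[-0.051,0.057,0.1],0],
    [[-0.051,0.057,0.111],0],
    [[-0.051,0.057,0.111],0],
  ],
  hand=-0.5,
)

```text
clock: 13.32
eef_pos: [595.6, 17.0, -14.2]
eef_rot: [-3.137, -0.0, 1.571]
wrist_force: [0.4, -0.5, 0.3]
finger_gap: 70.6
```

Emit:
send_rows(
  commands=[
    [[0,0,0],0],
    [[0,0,0],0],
    [[0,0,0],0],
    [[0,0,0],0],
    [[0,0,0],0],
    [[0,0,0],0],
    [[0,0,0],0],
    [[0,0,0],0],
  ],
  hand=1,
  force=25,
)

```text
clock: 13.98
eef_pos: [597.6, 17.0, -10.4]
eef_rot: [3.14, 0.0, 1.571]
wrist_force: [-1.3, 0.2, 7.4]
finger_gap: 43.7
```

Emit:
send_rows(
  commands=[
    [[0,0,-0.02],0],
    [[0,0,-0.05],0],
    [[0,0,-0.08],0],
    [[0,-0.02,-0.1],0.1],
    [[-0.01,-0.04,-0.11],0.2],
    [[-0.02,-0.06,-0.11],0.3],
    [[-0.035,-0.08,-0.11],0.4],
    [[-0.05,-0.1,-0.11],0.5],
  ],
)

```text
clock: 14.65
eef_pos: [496.1, -33.3, 99.0]
eef_rot: [3.141, -0.0, 1.066]
wrist_force: [0.5, -0.5, -0.7]
finger_gap: 43.7
```

```bash
cat >> h.py <<'E'
def go(t,yaw):
    "shift from present (measured) pose to target eef xyz, yaw"
    s=manip.read_state(); p=s['eef_pos']; y=s['eef_rot'][2]
    d=np.array(t)-p; print('pose',p.round(1),'yaw',round(y,3),'gap',round(s['finger_gap'],1),'t',s['clock'],'F',s['wrist_force'].round(1))
    print('tool x %.4f y %.4f z %.4f turn %.3f'%((d[0]*np.cos(y)+d[1]*np.sin(y))/1e3,(d[0]*np.sin(y)-d[1]*np.cos(y))/1e3,-d[2]/1e3,y-yaw))
E
python3 -c "
from h import *
go([472,-81,100],-.06)
snap('side','d1',(230,150,390,270),5)"
```

```text
pose [496.1 -33.3  99. ] yaw 1.066 gap 43.7 t 14.65 F [ 0.5 -0.5 -0.7]
tool x -0.0534 y 0.0019 z -0.0010 turn 1.126
```

View pics/d1.png

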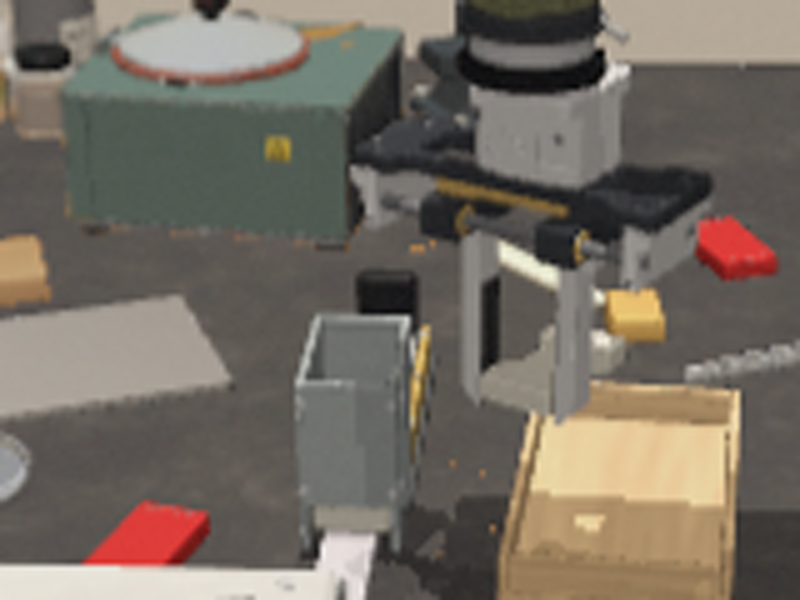

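Emit:
send_rows(
  commands=[
    [[-0.008,0,0],0.12],
    [[-0.016,0,0],0.24],
    [[-0.024,0.0,0],0.36],
    [[-0.032,0.001,0],0.48],
    [[-0.04,0.001,0],0.6],
    [[-0.046,0.002,0],0.72],
    [[-0.053,0.002,0],0.84],
    [[-0.053,0.002,0],0.96],
  ],
)

```text
clock: 15.37
eef_pos: [473.1, -81.2, 98.8]
eef_rot: [3.141, -0.0, 0.104]
wrist_force: [0.1, 0.5, -0.6]
finger_gap: 44.0
```

Emit:
send_rows(
  commands=[
    [[0,0,0.01],0.09],
    [[0,0,0.03],0.166],
    [[0,0,0.06],0.166],
    [[0,0,0.085],0.166],
    [[0,0,0.1],0.166],
    [[0,0,0.108],0.166],
    [[0,0,0.113],0.166],
    [[0,0,0.113],0.166],
  ],
)

```text
clock: 16.03
eef_pos: [473.4, -80.5, -14.5]
eef_rot: [-3.142, 0.0, -0.055]
wrist_force: [0.2, -0.7, 0.3]
finger_gap: 43.2
```

```bash
python3 -c "
from h import *
go([472,-81,-14],-.06)
snap('top','d2',(290,240,420,330),6)"
```

```text
pose [473.4 -80.5 -14.5] yaw -0.055 gap 43.2 t 16.0333 F [ 0.2 -0.7  0.3]
tool x -0.0014 y 0.0006 z -0.0005 turn 0.005
```

View pics/d2.png

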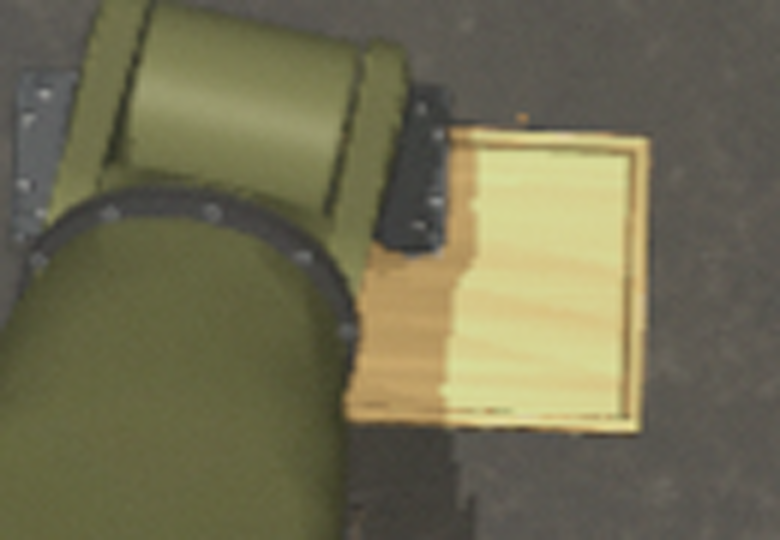

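Emit:
send_rows(
  commands=[
    [[0,0,0],0],
    [[0,0,0],0],
    [[0,0,0],0],
    [[0,0,-0.01],0],
    [[0,0,-0.04],0],
    [[0,0,-0.08],0],
    [[0,0,-0.11],0],
    [[0,0,-0.12],0],
  ],
  hand=-0.06,
)

```text
clock: 16.75
eef_pos: [475.3, -80.9, 111.2]
eef_rot: [3.14, -0.007, -0.055]
wrist_force: [0.8, -0.0, 0.1]
finger_gap: 49.8
```

```bash
python3 -c "
from h import *
go([593,-362,130],np.pi/2)
snap('side','d3',(230,150,390,270),5)"
```

```text
pose [475.3 -80.9 111.2] yaw -0.055 gap 49.8 t 16.75 F [ 0.8 -0.   0.1]
tool x 0.1330 y 0.2742 z -0.0188 turn -1.626
```

View pics/d3.png

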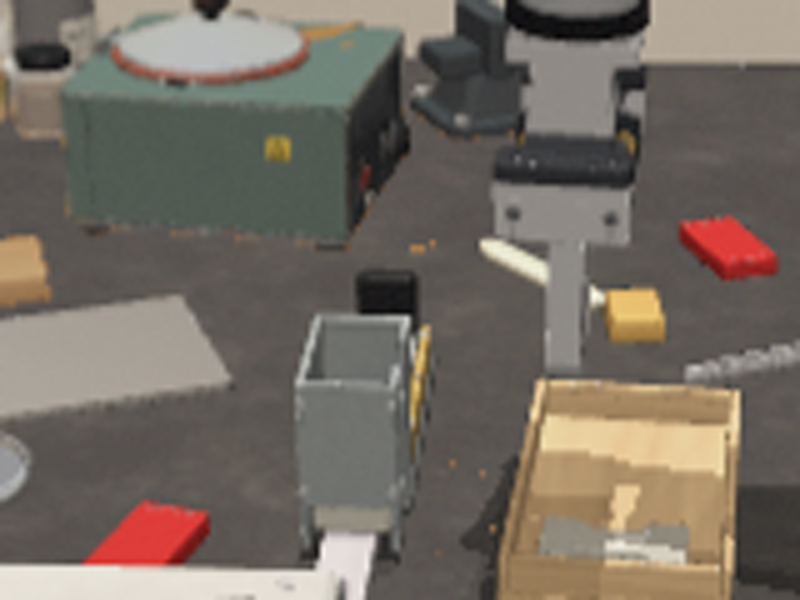

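Emit:
send_rows(
  commands=[
    [[0.017,0.034,0],-0.1],
    [[0.033,0.068,0],-0.2],
    [[0.05,0.103,0],-0.31],
    [[0.067,0.137,0],-0.42],
    [[0.083,0.171,0],-0.53],
    [[0.1,0.206,0],-0.64],
    [[0.117,0.24,0],-0.75],
    [[0.125,0.26,0],-0.86],
  ],
  hand=1,
)

```text
clock: 17.47
eef_pos: [584.0, -350.0, 104.1]
eef_rot: [-3.14, 0.0, 0.809]
wrist_force: [-0.3, 0.5, 0.4]
finger_gap: 1.3
```

```bash
python3 -c "
from h import *
go([593,-362,32],np.pi/2)"
```

```text
pose [ 584.  -350.   104.1] yaw 0.809 gap 1.3 t 17.4667 F [-0.3  0.5  0.4]
tool x -0.0025 y 0.0148 z 0.0721 turn -0.762
```

Emit:
send_rows(
  commands=[
    [[-0.001,0.008,0],-0.11],
    [[-0.0025,0.0148,0],-0.22],
    [[-0.0025,0.0148,0.0],-0.33],
    [[-0.0025,0.0148,0.01],-0.44],
    [[-0.0025,0.0148,0.03],-0.55],
    [[-0.0025,0.0148,0.05],-0.66],
    [[-0.0025,0.0148,0.065],-0.762],
    [[-0.0025,0.0148,0.072],-0.762],
  ],
)

```text
clock: 18.13
eef_pos: [591.5, -358.2, 30.2]
eef_rot: [-3.138, -0.003, 1.572]
wrist_force: [-0.1, 0.6, 0.1]
finger_gap: 0.5
```

Emit:
send_rows(
  commands=[
    [[0.006,0,0],0],
    [[0.012,0,0],0],
    [[0.02,0,0],0],
    [[0.03,0,0],0],
    [[0.042,0,0],0],
    [[0.055,0,0],0],
    [[0.068,0,0],0],
    [[0.08,0,0],0],
  ],
)

```text
clock: 18.8
eef_pos: [593.3, -279.6, 34.7]
eef_rot: [3.14, 0.003, 1.565]
wrist_force: [0.0, -11.1, -6.1]
finger_gap: 0.7
```

Emit:
send_rows(
  commands=[
    [[0.01,0,0],0],
    [[0.02,0,0],0],
    [[0.028,0,0],0],
    [[0.035,0,0],0],
    [[0.04,0,0],0],
    [[0.044,0,0],0],
    [[0.047,0,0],0],
    [[0.047,0,0],0],
  ],
)

```text
clock: 19.47
eef_pos: [593.3, -232.5, 34.6]
eef_rot: [3.141, 0.003, 1.565]
wrist_force: [-1.0, -6.7, -3.0]
finger_gap: 0.2
```

```bash
python3 -c "
from h import *
go([593,-233,32],np.pi/2)"
```

```text
pose [ 593.3 -232.5   34.6] yaw 1.565 gap 0.2 t 19.4667 F [-1.  -6.7 -3. ]
tool x -0.0005 y -0.0003 z 0.0026 turn -0.005
```

Emit:
send_rows(
  commands=[
    [[0.001,0,0],0],
    [[0.002,0,0],0],
    [[0.003,0,0],0],
    [[0.003,0,0],0],
    [[-0.006,0,0],0],
    [[-0.01,0,-0.03],0],
    [[-0.01,0,-0.065],0],
    [[-0.01,0,-0.1],0],
  ],
)

```text
clock: 20.13
eef_pos: [593.1, -241.6, 135.8]
eef_rot: [3.141, 0.0, 1.565]
wrist_force: [0.3, 0.9, 1.2]
finger_gap: 0.0
```

```bash
python3 -c "
from h import *
go([595,90,110],np.pi/2)
snap('top','e1',(250,190,410,310),5)"
```

```text
pose [ 593.1 -241.6  135.8] yaw 1.565 gap 0.0 t 20.1333 F [0.3 0.9 1.2]
tool x 0.3316 y -0.0001 z 0.0258 turn -0.006
```

View pics/e1.png

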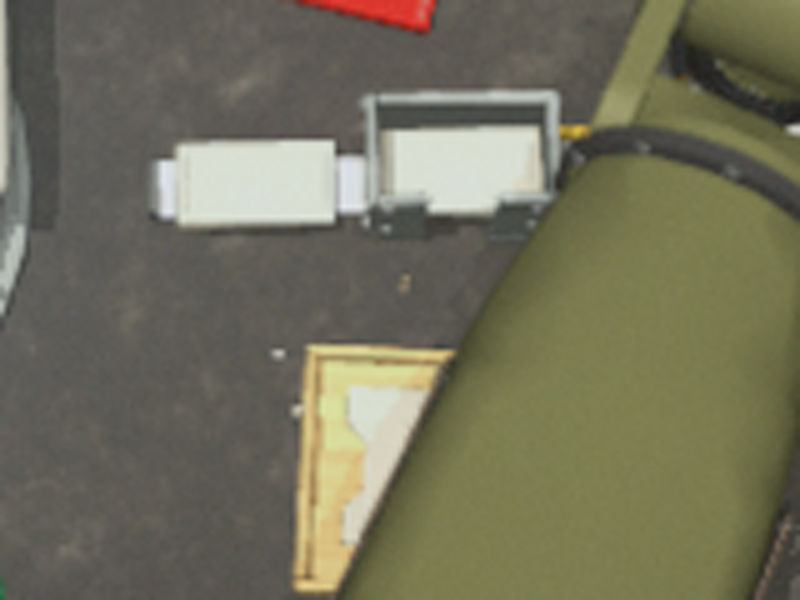

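Emit:
send_rows(
  commands=[
    [[0.03,0,0],0],
    [[0.065,0.001,0],0],
    [[0.105,0.002,0],0],
    [[0.145,0.003,0],0],
    [[0.185,0.0035,0],0],
    [[0.215,0.0035,0],0],
    [[0.228,0.0035,0.02],0],
    [[0.228,0.0035,0.05],0],
  ],
  hand=-0.4,
)

```text
clock: 20.85
eef_pos: [599.4, -10.4, 87.0]
eef_rot: [3.134, 0.0, 1.569]
wrist_force: [0.6, -0.3, 0.3]
finger_gap: 50.2
```

```bash
python3 -c "
from h import *
go([596.5,-13.5,-2.5],np.pi/2)"
```

```text
pose [599.4 -10.4  87. ] yaw 1.569 gap 50.2 t 20.85 F [ 0.6 -0.3  0.3]
tool x -0.0032 y -0.0029 z 0.0895 turn -0.002
```

Emit:
send_rows(
  commands=[
    [[0,0,0],0],
    [[0,0,0.01],0],
    [[0,0,0.03],0],
    [[0,0,0.055],0],
    [[0,0,0.075],0],
    [[0,0,0.086],0],
    [[0,0,0.0885],0],
    [[0,0,0.0885],0],
  ],
  hand=-0.4,
)

```text
clock: 21.52
eef_pos: [598.2, -14.4, -4.1]
eef_rot: [3.141, 0.0, 1.566]
wrist_force: [-0.4, 0.1, 0.3]
finger_gap: 65.9
```

Emit:
send_rows(
  commands=[
    [[0,0,0],0],
    [[0,0,0],0],
    [[0,0,0],0],
    [[0,0,0],0],
    [[0,0,0],0],
    [[0,0,0],0],
    [[0,0,0],0],
    [[0,0,0],0],
  ],
  hand=1,
  force=30,
)

```text
clock: 22.18
eef_pos: [598.2, -14.1, -3.9]
eef_rot: [3.141, 0.0, 1.567]
wrist_force: [-2.2, -0.7, 6.2]
finger_gap: 43.5
```

```bash
python3 -c "
from h import *
go([596.5,-13.5,-2.5],np.pi/2)"
```

```text
pose [598.2 -14.1  -3.9] yaw 1.567 gap 43.5 t 22.1833 F [-2.2 -0.7  6.2]
tool x 0.0006 y -0.0017 z -0.0014 turn -0.004
```

Emit:
send_rows(
  commands=[
    [[0,0,-0.015],0],
    [[0,0,-0.04],0],
    [[0,0,-0.07],0],
    [[0.015,-0.01,-0.095],0],
    [[0.04,-0.025,-0.105],0],
    [[0.07,-0.04,-0.105],-0.01],
    [[0.1,-0.055,-0.105],-0.02],
    [[0.13,-0.07,-0.105],-0.03],
  ],
)

```text
clock: 22.85
eef_pos: [527.4, 117.3, 100.6]
eef_rot: [3.141, -0.0, 1.597]
wrist_force: [0.8, -0.3, -1.6]
finger_gap: 43.8
```

Emit:
send_rows(
  commands=[
    [[0.03,-0.01,0],0],
    [[0.06,-0.02,0],0],
    [[0.09,-0.028,0],0],
    [[0.115,-0.033,0.0],0],
    [[0.137,-0.037,0.01],0],
    [[0.15,-0.037,0.025],0],
    [[0.15,-0.037,0.04],0],
    [[0.15,-0.037,0.05],0],
  ],
)

```text
clock: 23.52
eef_pos: [486.7, 265.7, 48.9]
eef_rot: [-3.141, 0.0, 1.598]
wrist_force: [-0.0, 1.0, -1.4]
finger_gap: 43.5
```

```bash
python3 -c "
from h import *
go([491.3,266.1,35],np.pi/2+.026)
snap('side','e2',(220,230,390,370),4.7)"
```

```text
pose [486.7 265.7  48.9] yaw 1.598 gap 43.5 t 23.5167 F [-0.   1.  -1.4]
tool x 0.0003 y 0.0046 z 0.0139 turn 0.001
```

View pics/e2.png

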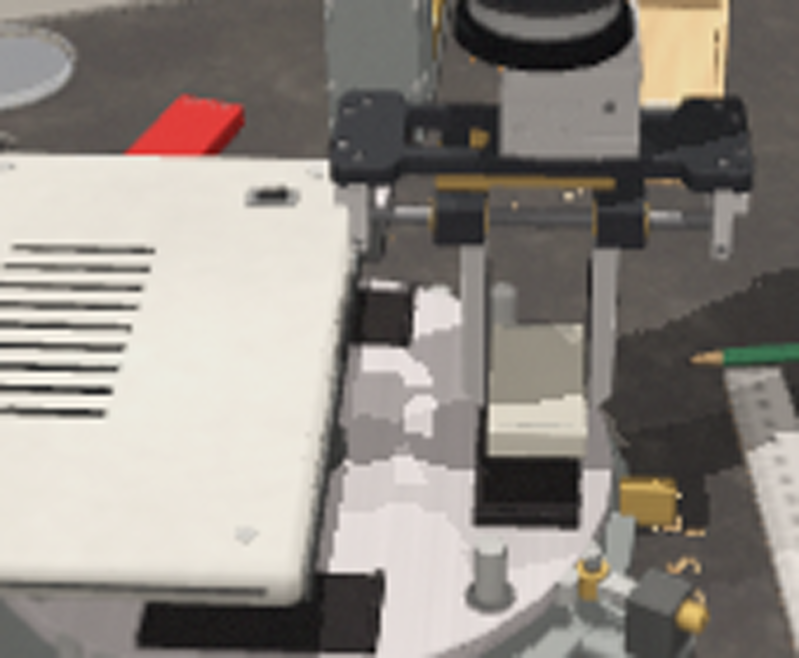

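Emit:
send_rows(
  commands=[
    [[0,0.001,0.005],0],
    [[0,0.002,0.01],0],
    [[0,0.002,0.015],0],
    [[0,0.002,0.02],0],
    [[0,0.002,0.022],0],
    [[0,0.002,0.022],0],
    [[0,0.002,0.022],0],
    [[0,0.002,0.022],0],
  ],
)

```text
clock: 24.23
eef_pos: [489.5, 265.3, 28.5]
eef_rot: [3.141, -0.0, 1.597]
wrist_force: [0.6, 0.5, -0.7]
finger_gap: 43.7
```

```bash
python3 -c "
from h import *
go([491.3,266.1,21],np.pi/2+.026)
snap('side','e3',(300,280,380,350),10)"
```

```text
pose [489.5 265.3  28.5] yaw 1.597 gap 43.7 t 24.2333 F [ 0.6  0.5 -0.7]
tool x 0.0008 y 0.0018 z 0.0075 turn -0.000
```

View pics/e3.png

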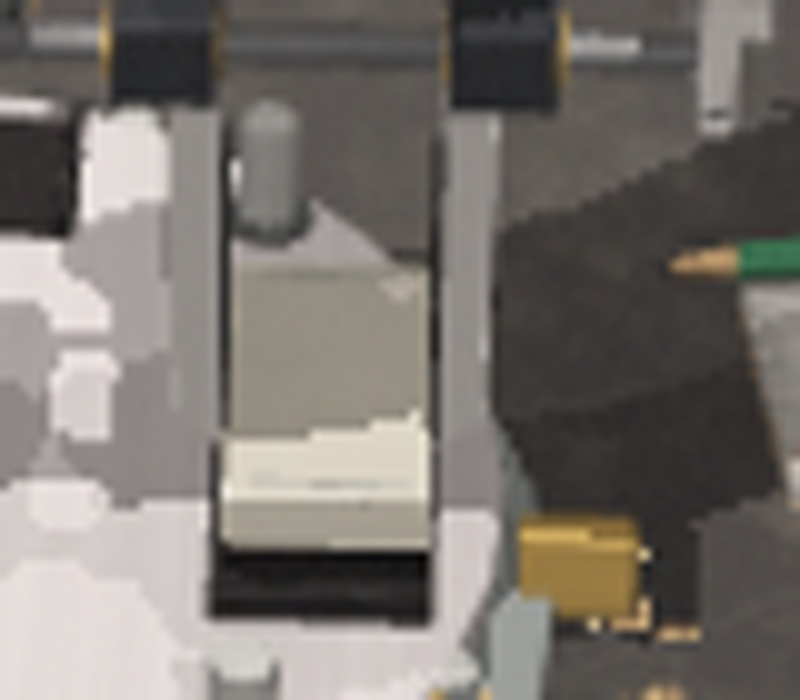

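```bash
python3 -c "
from h import *
f=lambda p:((np.array(p)+.5)/10+[300,280]-.5)
print(unproj('side',f([[222,541],[430,548]]),49).round(1), unproj('side',f([[212,615],[430,623]]),40).round(1),unproj('side',f([[212,600],[430,606]]),47).round(1))
"
```

```text
[[509.9 304.8  49. ]
 [466.1 304.3  49. ]] [[511.1 318.1  40. ]
 [465.6 317.7  40. ]] [[510.9 321.7  47. ]
 [465.7 320.7  47. ]]
```

```bash
python3 -c "
from h import *
f=lambda p:((np.array(p)+.5)/10+[300,280]-.5)
print(unproj('side',f([[232,268],[425,265],[222,490],[430,500]]),62.5).round(1))
print(proj('side',[[468,223,62.5],[468,307,62.5],[468,307,48.5]])-[300,280])
snap('top','e4',(130,200,260,300),6)
"
```

```text
[[512.4 225.6  62.5]
 [469.2 221.7  62.5]
 [509.9 304.8  62.5]
 [466.4 305.4  62.5]]
[[42.56218696 26.40806323]
 [41.760358   50.00955509]
 [41.60025115 55.30852039]]
```

View pics/e4.png

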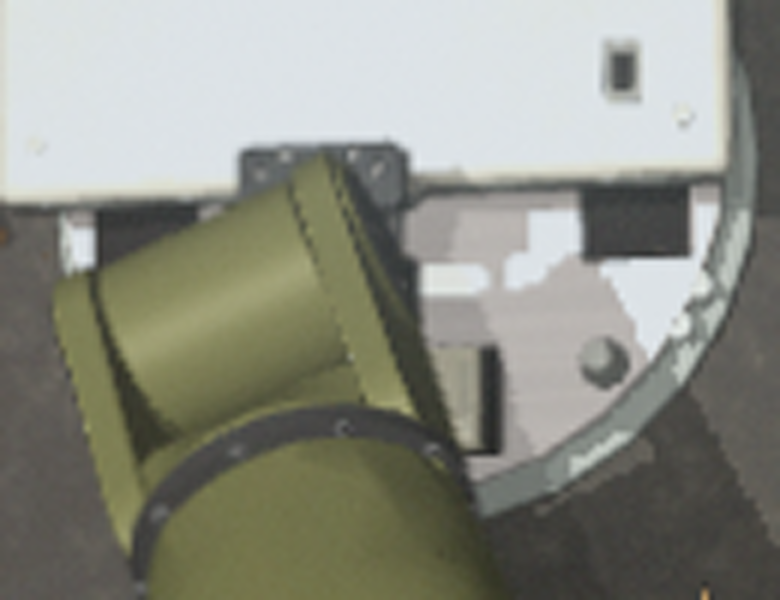

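Emit:
send_rows(
  commands=[
    [[0.002,0.001,0],0],
    [[0.0035,0.001,0.001],0],
    [[0.0035,0.001,0.003],0],
    [[0.0035,0.001,0.004],0],
    [[0.0035,0.001,0.005],0],
    [[0.0035,0.001,0.006],0],
    [[0.0035,0.001,0.007],0],
    [[0.0035,0.001,0.007],0],
  ],
)

```text
clock: 25.0
eef_pos: [490.2, 268.7, 21.0]
eef_rot: [-3.141, 0.0, 1.597]
wrist_force: [0.2, 0.3, -1.0]
finger_gap: 43.9
```

```bash
python3 -c "
from h import *
go([490.5,268.8,21],np.pi/2+.026)
snap('top','e5',(160,230,260,300),8)
snap('side','e6',(300,280,380,350),10)
"
```

```text
pose [490.2 268.7  21. ] yaw 1.597 gap 43.9 t 25.0 F [ 0.2  0.3 -1. ]
tool x 0.0001 y 0.0003 z 0.0000 turn -0.000
```

View pics/e5.png

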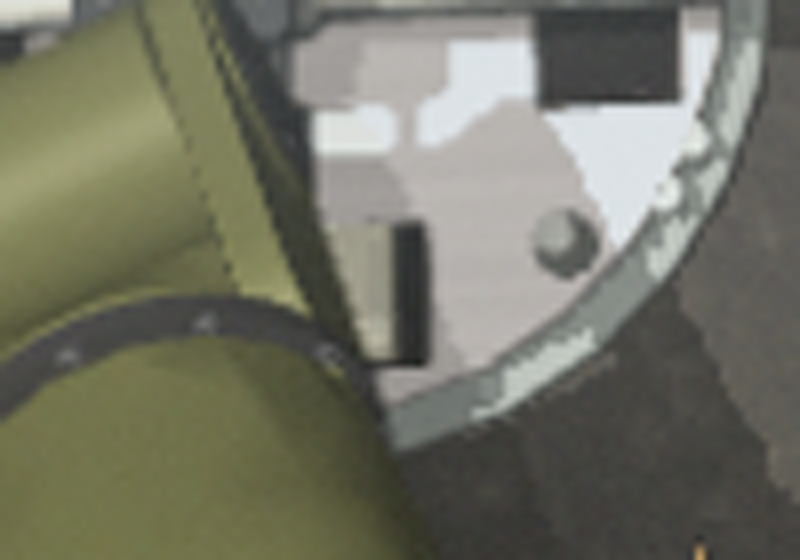

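View pics/e6.png

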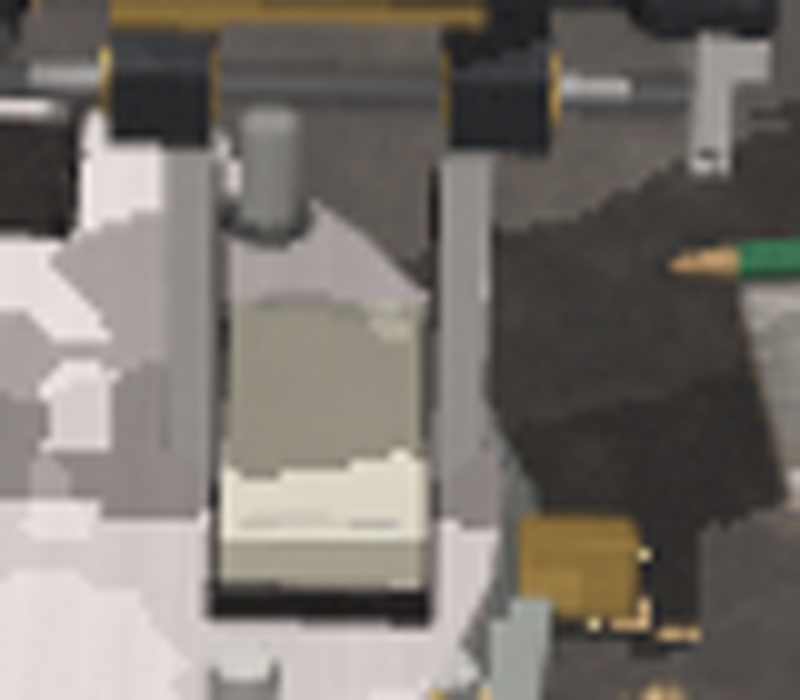

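Emit:
send_rows(
  commands=[
    [[0,0.0005,0.0005],0],
    [[0,0.0005,0.0005],0],
    [[0,0.0005,0.0005],0],
    [[0,0.0005,0.0005],0],
    [[0,0.0005,0.0005],0],
    [[0,0.0005,-0.005],0],
    [[0,0.0005,-0.03],0],
    [[0,0.0005,-0.06],0],
  ],
  hand=-0.15,
)

```text
clock: 25.77
eef_pos: [489.8, 268.3, 80.8]
eef_rot: [-3.138, 0.001, 1.597]
wrist_force: [-0.2, -0.1, -0.2]
finger_gap: 53.7
```

```bash
python3 -c "
from h import *
go([510,370,90],np.pi/2+.026)
snap('side','e7',(300,270,380,350),9)
"
```

```text
pose [489.8 268.3  80.8] yaw 1.597 gap 53.7 t 25.7667 F [-0.2 -0.1 -0.2]
tool x 0.1012 y 0.0228 z -0.0092 turn -0.000
```

View pics/e7.png

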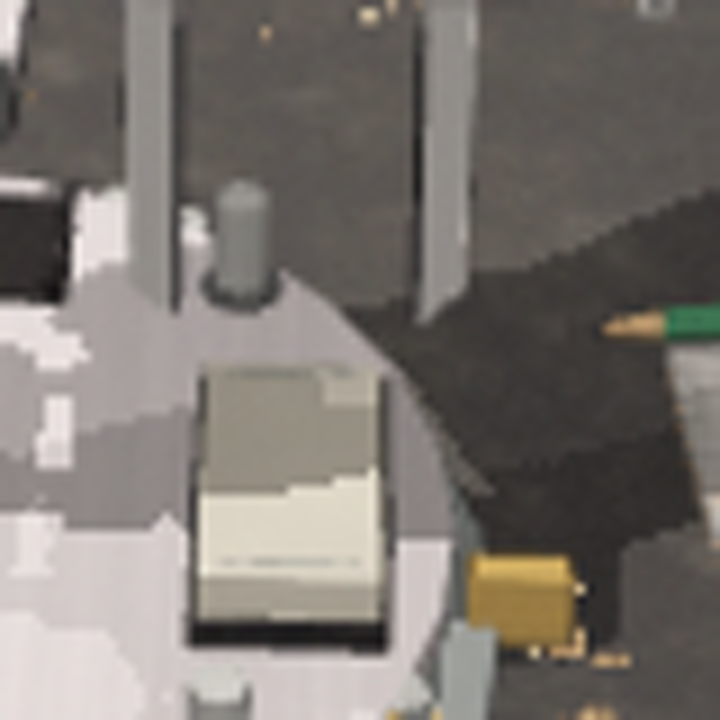

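Emit:
send_rows(
  commands=[
    [[0.015,0.003,0],-0.11],
    [[0.03,0.005,0],-0.22],
    [[0.045,0.008,0],-0.33],
    [[0.06,0.01,0],-0.44],
    [[0.075,0.013,0],-0.55],
    [[0.09,0.015,0],-0.67],
    [[0.095,0.0153,0],-0.785],
    [[0.095,0.0153,0],-0.785],
  ],
  hand=0.15,
)

```text
clock: 26.48
eef_pos: [503.5, 365.2, 81.4]
eef_rot: [3.141, -0.0, 2.388]
wrist_force: [0.4, 0.0, -0.7]
finger_gap: 40.0
```

```bash
python3 -c "
from h import *
go([502.6,363.5,26],2.382)
snap('side','f1',(290,270,390,370),7)
"
```

```text
pose [503.5 365.2  81.4] yaw 2.388 gap 40.0 t 26.4833 F [ 0.4  0.  -0.7]
tool x -0.0005 y -0.0018 z 0.0554 turn 0.006
```

View pics/f1.png

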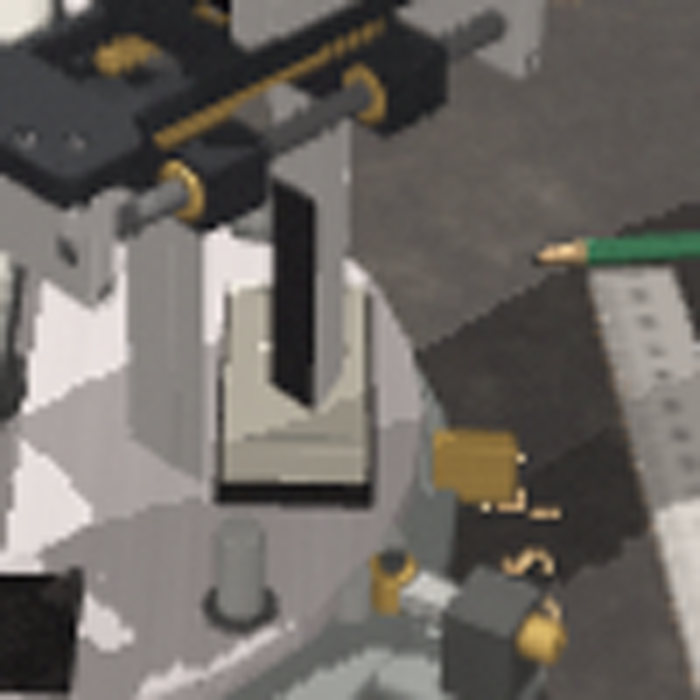

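```bash
python3 -c "
from h import *
print((proj('side',[[503.5,365.2,105],[503.5,365.2,70],[503.5,362,70]])-[290,270])*7)
"
```

```text
[[232.99175856 425.31291682]
 [232.37466592 523.9207376 ]
 [233.01457516 516.47587664]]
```

Emit:
send_rows(
  commands=[
    [[-0.0026,-0.0017,0.015],0],
    [[-0.0026,-0.0017,0.03],0],
    [[-0.0026,-0.0017,0.045],0],
    [[-0.0026,-0.0017,0.055],0],
    [[-0.0026,-0.0017,0.055],0],
    [[-0.0026,-0.0017,0.055],0],
    [[-0.0026,-0.0017,0.055],0],
    [[-0.0026,-0.0017,0.055],0],
  ],
)

```text
clock: 27.2
eef_pos: [504.8, 361.3, 27.3]
eef_rot: [3.14, 0.0, 2.381]
wrist_force: [0.4, 0.8, 0.6]
finger_gap: 39.8
```

Emit:
send_rows(
  commands=[
    [[0,0,0],0],
    [[0,0,0],0],
    [[0,0,0],0],
    [[0,0,0],0],
    [[0,0,0],0],
    [[0,0,0],0],
    [[0,0,0],0],
    [[0,0,0],0],
  ],
  hand=1,
  force=5,
)

```text
clock: 27.87
eef_pos: [505.0, 361.8, 26.5]
eef_rot: [3.139, 0.0, 2.382]
wrist_force: [4.6, 4.9, -2.8]
finger_gap: 13.7
```

```bash
python3 -c "
from h import *
go([502.6,363.5,26],2.382)
s=manip.read_state(); print(s['moment'],s['joints'])
snap('side','f2',(290,270,390,370),7)
"
```

```text
pose [505.  361.8  26.5] yaw 2.382 gap 13.7 t 27.8667 F [ 4.6  4.9 -2.8]
tool x 0.0029 y -0.0004 z 0.0005 turn -0.000
[ 0.86410752 -0.93103083  0.0052939 ] [ 5.62546964e-01  6.12191207e-01  1.44829331e+00  3.93635760e-04
  1.07891527e+00 -2.48550756e-01]
```

View pics/f2.png

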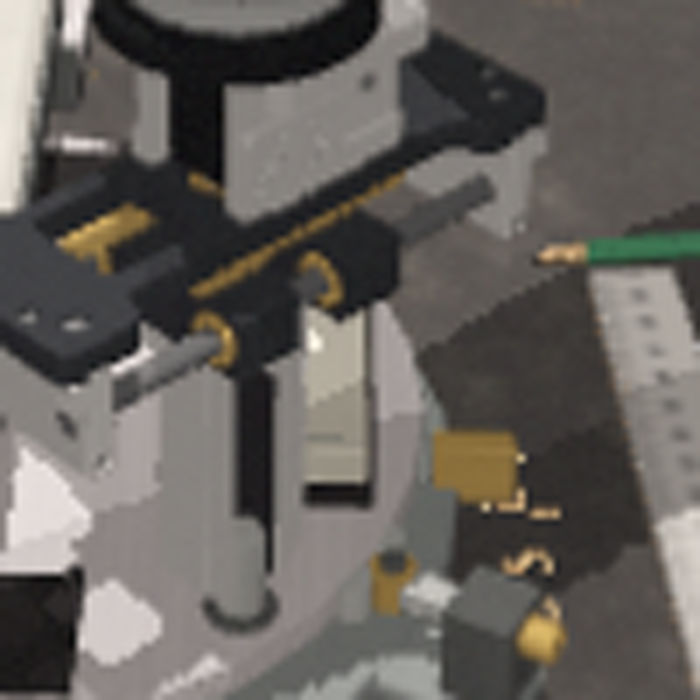

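Emit:
send_rows(
  commands=[
    [[0.0007,-0.0087,0],-0.065],
    [[0.0009,-0.0175,0],-0.131],
    [[0.0002,-0.0261,0],-0.196],
    [[-0.0018,-0.0347,0],-0.262],
    [[-0.0043,-0.043,0],-0.327],
    [[-0.0074,-0.0513,0],-0.393],
    [[-0.011,-0.0593,0],-0.458],
    [[-0.0152,-0.067,0],-0.524],
  ],
)

```text
clock: 28.58
eef_pos: [468.9, 302.3, 26.5]
eef_rot: [3.141, -0.0, 2.909]
wrist_force: [-0.9, 3.1, 0.7]
finger_gap: 15.4
```

```bash
python3 -c "
from h import *
go([502.6,363.5,26],2.382)
s=manip.read_state();d=s['eef_pos'][:2]-[600.5,271.8];print(np.hypot(*d),np.degrees(np.arctan2(d[1],d[0])),np.degrees(s['eef_rot'][2]),s['joints'][5])
snap('side','f3',(290,270,390,370),7)
"
```

```text
pose [468.9 302.3  26.5] yaw 2.909 gap 15.4 t 28.5833 F [-0.9  3.1  0.7]
tool x -0.0187 y 0.0673 z 0.0005 turn 0.527
135.06344250283195 166.95870098062935 166.68555529407473 -0.8323218373836284
```

View pics/f3.png

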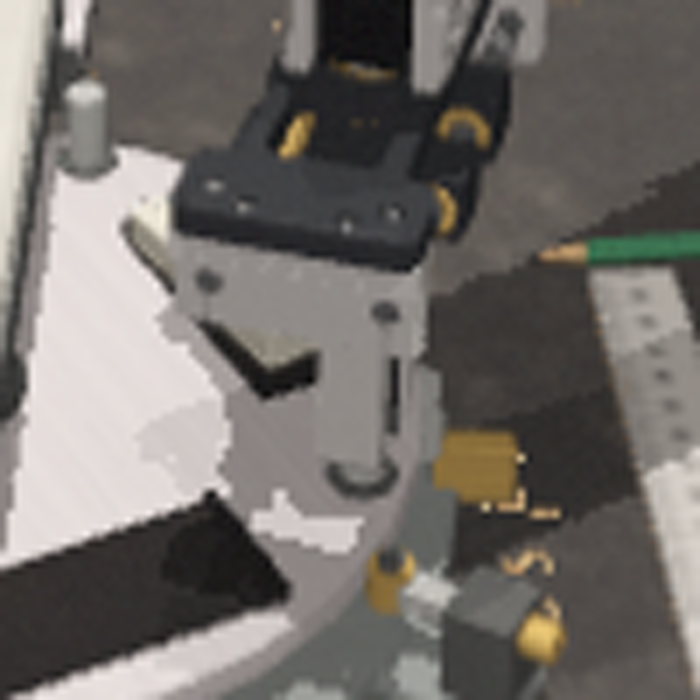

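Emit:
send_rows(
  commands=[
    [[-0.0003,-0.0087,0],-0.065],
    [[-0.0011,-0.0175,0],-0.131],
    [[-0.0026,-0.0261,0],-0.196],
    [[-0.0046,-0.0347,0],-0.262],
    [[-0.0071,-0.043,0],-0.327],
    [[-0.0102,-0.0513,0],-0.393],
    [[-0.0138,-0.0593,0],-0.458],
    [[-0.018,-0.067,0],-0.524],
  ],
)

```text
clock: 29.3
eef_pos: [471.2, 232.7, 26.5]
eef_rot: [3.141, 0.0, -2.851]
wrist_force: [0.4, 2.6, 1.0]
finger_gap: 13.9
```

Emit:
send_rows(
  commands=[
    [[-0.0003,-0.0087,0],-0.065],
    [[-0.0011,-0.0175,0],-0.131],
    [[-0.0026,-0.0261,0],-0.196],
    [[-0.0046,-0.0347,0],-0.262],
    [[-0.0071,-0.043,0],-0.327],
    [[-0.0102,-0.0513,0],-0.393],
    [[-0.0138,-0.0593,0],-0.458],
    [[-0.018,-0.067,0],-0.524],
  ],
)

```text
clock: 29.97
eef_pos: [507.6, 174.7, 26.4]
eef_rot: [3.14, 0.002, -2.328]
wrist_force: [-1.0, 12.4, -1.0]
finger_gap: 48.4
```

```bash
python3 -c "
from h import *
go([502.6,363.5,26],2.382)
s=manip.read_state();d=s['eef_pos'][:2]-[600.5,271.8];print(np.hypot(*d),np.degrees(np.arctan2(d[1],d[0])),np.degrees(s['eef_rot'][2]),s['joints'][5])
snap('side','f4',(290,230,390,370),5.5)
"
```

```text
pose [507.6 174.7  26.4] yaw -2.328 gap 48.4 t 29.9667 F [-1.  12.4 -1. ]
tool x -0.1338 y 0.1332 z 0.0004 turn -4.710
134.36573661176453 -133.7563856116542 -133.36637532580173 -2.124173846764888
```

View pics/f4.png

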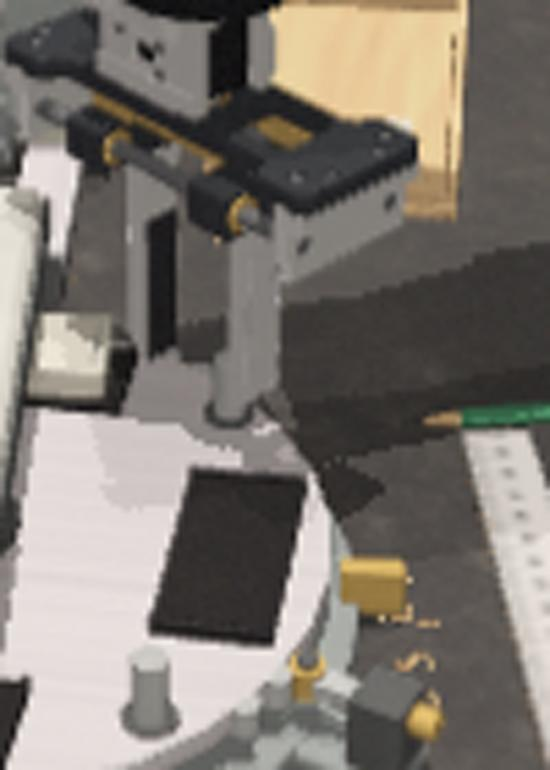

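Emit:
send_rows(
  commands=[
    [[0,0,0],0],
    [[0,0,0],0],
    [[0,0,0],0],
    [[0,0,0],0],
    [[0,0,0],0],
    [[0,0,0],0],
    [[0,0,0],0],
    [[0,0,0],0],
  ],
  hand=1,
  force=30,
)

```text
clock: 30.68
eef_pos: [507.3, 173.5, 26.2]
eef_rot: [3.142, -0.0, -2.33]
wrist_force: [-1.7, -0.2, -0.9]
finger_gap: 13.1
```

```bash
python3 -c "
from h import *
go([502.6,363.5,26],2.382)
snap('side','f4',(290,230,390,370),5.5)
"
```

```text
pose [507.3 173.5  26.2] yaw -2.33 gap 13.1 t 30.6833 F [-1.7 -0.2 -0.9]
tool x -0.1346 y 0.1342 z 0.0002 turn -4.712
```

View pics/f4.png

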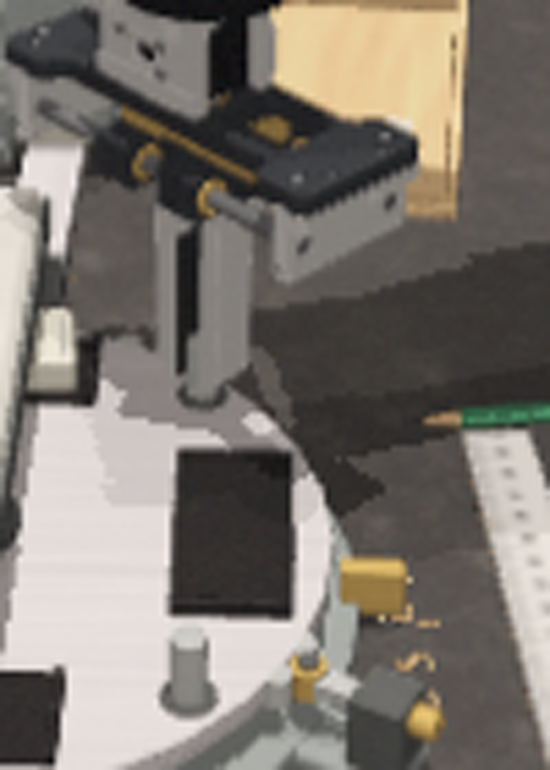

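Emit:
send_rows(
  commands=[
    [[0,0,0],0],
    [[0,0,0],0],
    [[0,0,0],0],
    [[0,0,-0.015],0],
    [[0,0,-0.04],0],
    [[0,0,-0.07],0.1],
    [[0,0,-0.09],0.2],
    [[0,0,-0.1],0.3],
  ],
  hand=0.1,
)

```text
clock: 31.4
eef_pos: [508.4, 173.9, 129.3]
eef_rot: [-3.141, 0.004, -2.634]
wrist_force: [-0.0, -0.4, -0.3]
finger_gap: 42.5
```

```bash
python3 -c "
from h import *
go([585,-362,125],1.571)
snap('side','f5',(290,270,390,370),7)
"
```

```text
pose [508.4 173.9 129.3] yaw -2.634 gap 42.5 t 31.4 F [-0.  -0.4 -0.3]
tool x 0.1934 y -0.5056 z 0.0043 turn -4.205
```

View pics/f5.png

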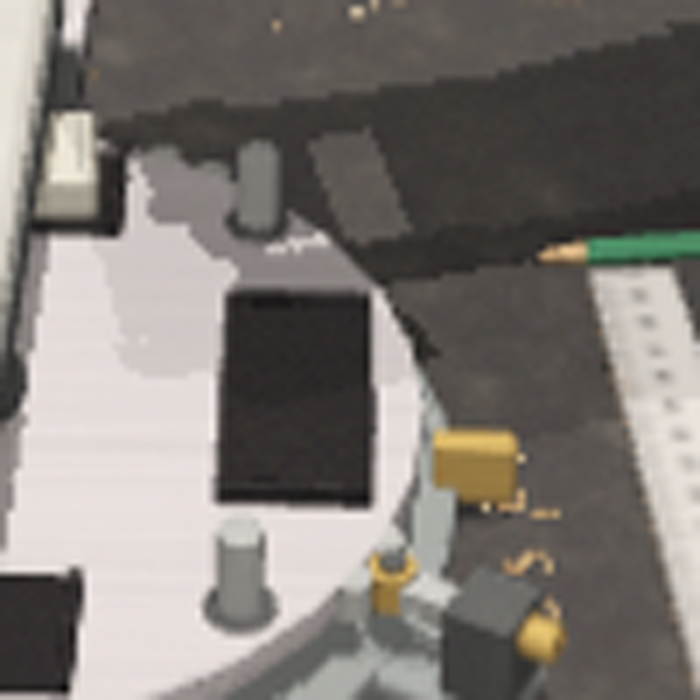

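Emit:
send_rows(
  commands=[
    [[0.01,-0.026,0],0.115],
    [[0.022,-0.06,0],0.23],
    [[0.035,-0.095,0],0.345],
    [[0.048,-0.13,0],0.46],
    [[0.061,-0.165,0],0.575],
    [[0.075,-0.2,0],0.69],
    [[0.088,-0.233,0],0.805],
    [[0.1,-0.265,0],0.92],
  ],
  hand=1,
)

```text
clock: 32.12
eef_pos: [549.9, -108.4, 125.6]
eef_rot: [-3.142, -0.0, 2.73]
wrist_force: [-0.9, 0.5, -0.4]
finger_gap: 0.2
```

```bash
python3 -c "
from h import *
go([590,-361,125],1.571)
"
```

```text
pose [ 549.9 -108.4  125.6] yaw 2.73 gap 0.2 t 32.1167 F [-0.9  0.5 -0.4]
tool x -0.1378 y -0.2155 z 0.0006 turn 1.159
```

Emit:
send_rows(
  commands=[
    [[-0.022,-0.034,0],0.115],
    [[-0.044,-0.068,0],0.23],
    [[-0.065,-0.103,0],0.345],
    [[-0.087,-0.137,0],0.46],
    [[-0.109,-0.171,0],0.575],
    [[-0.127,-0.2,0],0.69],
    [[-0.138,-0.2155,0],0.805],
    [[-0.138,-0.2155,0],0.92],
  ],
)

```text
clock: 32.78
eef_pos: [590.6, -362.7, 124.4]
eef_rot: [-3.141, -0.0, 1.807]
wrist_force: [-0.1, -0.0, -0.5]
finger_gap: 0.4
```

```bash
python3 -c "
from h import *
go([593,-360,32],1.571)
"
```

```text
pose [ 590.6 -362.7  124.4] yaw 1.807 gap 0.4 t 32.7833 F [-0.1 -0.  -0.5]
tool x 0.0021 y 0.0030 z 0.0924 turn 0.236
```

Emit:
send_rows(
  commands=[
    [[0.002,0.003,0.01],0.1],
    [[0.002,0.003,0.03],0.2],
    [[0.002,0.003,0.055],0.236],
    [[0.002,0.003,0.075],0.236],
    [[0.002,0.003,0.088],0.236],
    [[0.002,0.003,0.092],0.236],
    [[0.002,0.003,0.092],0.236],
    [[0.002,0.003,0.092],0.236],
  ],
)

```text
clock: 33.45
eef_pos: [594.2, -356.6, 35.2]
eef_rot: [3.141, 0.001, 1.579]
wrist_force: [0.0, -0.2, 1.0]
finger_gap: 0.2
```

Emit:
send_rows(
  commands=[
    [[0.006,0,0],0],
    [[0.012,0,0],0],
    [[0.02,0,0],0],
    [[0.03,0,0],0],
    [[0.042,0,0],0],
    [[0.055,0,0],0],
    [[0.068,0,0],0],
    [[0.08,0,0],0],
  ],
)

```text
clock: 34.12
eef_pos: [594.0, -276.6, 35.4]
eef_rot: [3.138, 0.003, 1.578]
wrist_force: [6.0, -9.4, -2.9]
finger_gap: 0.4
```

Emit:
send_rows(
  commands=[
    [[0.01,0,0],0],
    [[0.02,0,0],0],
    [[0.028,0,0],0],
    [[0.035,0,0],0],
    [[0.04,0,0],0],
    [[0.044,0,0],0],
    [[0.048,0,0],0],
    [[0.048,0,0],0],
  ],
)

```text
clock: 34.78
eef_pos: [594.0, -232.4, 35.6]
eef_rot: [3.136, 0.009, 1.577]
wrist_force: [7.7, -30.6, -8.7]
finger_gap: 0.4
```

```bash
python3 -c "
from h import *
go([593,-229,32],1.571)
"
```

```text
pose [ 594.  -232.4   35.6] yaw 1.577 gap 0.4 t 34.7833 F [  7.7 -30.6  -8.7]
tool x 0.0034 y -0.0010 z 0.0036 turn 0.006
```

Emit:
send_rows(
  commands=[
    [[-0.004,0,0],0],
    [[-0.012,0,0],0],
    [[-0.014,0,-0.03],0],
    [[-0.014,0,-0.065],0],
    [[-0.014,0,-0.095],0],
    [[-0.014,0,-0.1],0],
    [[-0.014,0,-0.1],0],
    [[-0.014,0,-0.1],0],
  ],
)

```text
clock: 35.45
eef_pos: [592.7, -241.7, 133.8]
eef_rot: [-3.141, -0.0, 1.578]
wrist_force: [-0.5, -0.1, 0.1]
finger_gap: 0.8
```

```bash
python3 -c "
from h import *
go([597.5,-13.5,80],np.pi/2)
snap('top','g1',(250,190,410,310),5)"
```

```text
pose [ 592.7 -241.7  133.8] yaw 1.578 gap 0.8 t 35.45 F [-0.5 -0.1  0.1]
tool x 0.2282 y 0.0065 z 0.0538 turn 0.007
```

View pics/g1.png

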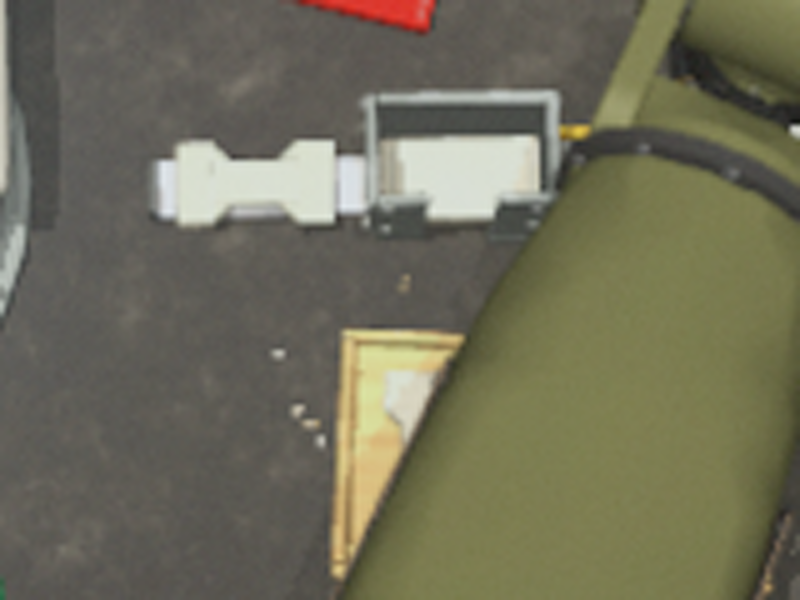

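Emit:
send_rows(
  commands=[
    [[0.03,0,0],0],
    [[0.065,0.001,0],0],
    [[0.105,0.002,0],0],
    [[0.145,0.003,0],0],
    [[0.185,0.0045,0],0],
    [[0.225,0.0045,0],0],
    [[0.25,0.0045,0.01],0.003],
    [[0.259,0.0045,0.03],0.006],
  ],
  hand=-0.4,
)

```text
clock: 36.17
eef_pos: [595.7, 20.6, 104.4]
eef_rot: [3.14, -0.0, 1.575]
wrist_force: [0.6, 0.1, -0.1]
finger_gap: 50.2
```

```bash
python3 -c "
from h import *
go([597.5,17,-10],np.pi/2)
snap('top','g2',(290,220,450,340),5)"
```

```text
pose [595.7  20.6 104.4] yaw 1.575 gap 50.2 t 36.1667 F [ 0.6  0.1 -0.1]
tool x -0.0036 y 0.0018 z 0.1144 turn 0.004
```

View pics/g2.png

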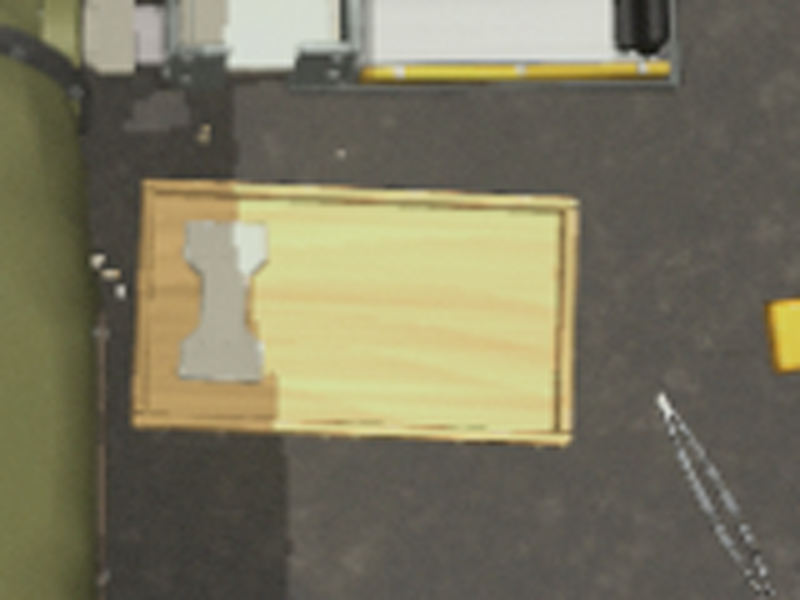

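```bash
python3 -c "
from h import *
c=lambda p:((np.array(p)+.5)/5+[290,220]-.5)
q=unproj('top',c([[145,180],[578,199],[572,445],[133,427]]),30);print(q.round(1),q.mean(0))
v=q[0]-q[1];print(np.arctan2(-v[0],v[1]));v=q[3]-q[2];print(np.arctan2(-v[0],v[1]))
print(unproj('top',c([[224,300]]),20))
"
```

```text
[[ 516.4  -59.    30. ]
 [ 501.8 -287.9   30. ]
 [ 372.  -279.8   30. ]
 [ 386.5  -50.3   30. ]] [ 444.17059375 -169.25530083   30.        ]
-0.0637884355611756
-0.062894577102068
[[453.06312019 -99.52643683  20.        ]]
```

Emit:
send_rows(
  commands=[
    [[-0.001,0.001,0.01],0],
    [[-0.001,0.001,0.03],0],
    [[-0.001,0.001,0.055],0],
    [[-0.001,0.001,0.08],0],
    [[-0.001,0.001,0.1],0],
    [[-0.001,0.001,0.112],0],
    [[-0.001,0.001,0.114],0],
    [[-0.001,0.001,0.114],0],
  ],
  hand=-0.4,
)

```text
clock: 36.88
eef_pos: [596.5, 15.0, -10.0]
eef_rot: [-3.141, 0.0, 1.571]
wrist_force: [-0.6, 0.6, 0.6]
finger_gap: 66.1
```

Emit:
send_rows(
  commands=[
    [[0,0,0],0],
    [[0,0,0],0],
    [[0,0,0],0],
    [[0,0,0],0],
    [[0,0,0],0],
    [[0,0,0],0],
    [[0,0,0],0],
    [[0,0,0],0],
  ],
  hand=1,
  force=30,
)

```text
clock: 37.55
eef_pos: [597.1, 15.7, -8.9]
eef_rot: [3.14, 0.0, 1.572]
wrist_force: [-1.3, -1.5, 7.3]
finger_gap: 43.7
```

Emit:
send_rows(
  commands=[
    [[0,0,-0.02],0],
    [[0,0,-0.05],0],
    [[0,0,-0.08],0],
    [[0,-0.02,-0.105],0.1],
    [[-0.01,-0.045,-0.115],0.2],
    [[-0.025,-0.07,-0.115],0.3],
    [[-0.045,-0.095,-0.115],0.4],
    [[-0.07,-0.115,-0.115],0.5],
  ],
)

```text
clock: 38.22
eef_pos: [480.0, -54.2, 105.5]
eef_rot: [3.141, -0.0, 1.068]
wrist_force: [0.8, -1.4, -1.1]
finger_gap: 44.1
```

```bash
python3 -c "
from h import *
go([467,-239,100],-.06)
"
```

```text
pose [480.  -54.2 105.5] yaw 1.068 gap 44.1 t 38.2167 F [ 0.8 -1.4 -1.1]
tool x -0.1682 y 0.0776 z 0.0055 turn 1.128
```

Emit:
send_rows(
  commands=[
    [[-0.018,0.008,0],0.12],
    [[-0.04,0.018,0],0.24],
    [[-0.063,0.029,0],0.36],
    [[-0.088,0.04,0],0.48],
    [[-0.112,0.052,0],0.6],
    [[-0.135,0.062,0],0.72],
    [[-0.153,0.07,0],0.84],
    [[-0.163,0.0755,0],0.96],
  ],
)

```text
clock: 38.88
eef_pos: [469.5, -235.6, 105.3]
eef_rot: [3.141, -0.0, 0.105]
wrist_force: [-0.2, 0.2, 0.1]
finger_gap: 43.3
```

```bash
python3 -c "
from h import *
go([467,-239,-13],-.06)
"
```

```text
pose [ 469.5 -235.6  105.3] yaw 0.105 gap 43.3 t 38.8833 F [-0.2  0.2  0.1]
tool x -0.0029 y 0.0031 z 0.1183 turn 0.165
```

Emit:
send_rows(
  commands=[
    [[-0.002,0.001,0.005],0.09],
    [[-0.002,0.001,0.03],0.165],
    [[-0.002,0.001,0.06],0.165],
    [[-0.002,0.001,0.085],0.165],
    [[-0.002,0.001,0.105],0.165],
    [[-0.002,0.001,0.115],0.165],
    [[-0.002,0.001,0.118],0.165],
    [[-0.002,0.001,0.118],0.165],
  ],
)

```text
clock: 39.55
eef_pos: [468.2, -234.8, -12.7]
eef_rot: [-3.141, 0.0, -0.053]
wrist_force: [-0.3, 0.4, -0.1]
finger_gap: 43.3
```

Emit:
send_rows(
  commands=[
    [[0,0,0],0],
    [[0,0,0],0],
    [[0,0,0],0],
    [[0,0,-0.01],0],
    [[0,0,-0.04],0],
    [[0,0,-0.08],0],
    [[0,0,-0.115],0],
    [[0,0,-0.13],0],
  ],
  hand=-0.06,
)

```text
clock: 40.22
eef_pos: [469.5, -235.7, 123.2]
eef_rot: [3.138, -0.006, -0.053]
wrist_force: [0.6, 0.1, 0.6]
finger_gap: 49.7
```

```bash
python3 -c "
from h import *
go([592,-361,110],np.pi/2)
snap('side','g3',(320,210,400,290),8)"
```

```text
pose [ 469.5 -235.7  123.2] yaw -0.053 gap 49.7 t 40.2167 F [0.6 0.1 0.6]
tool x 0.1290 y 0.1187 z 0.0132 turn -1.624
```

View pics/g3.png

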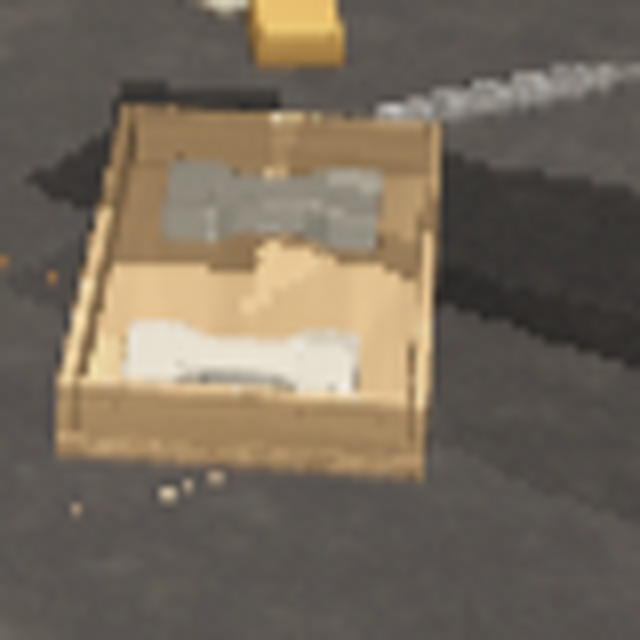

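Emit:
send_rows(
  commands=[
    [[0.015,0.014,0],-0.11],
    [[0.035,0.032,0],-0.225],
    [[0.055,0.051,0],-0.34],
    [[0.075,0.069,0],-0.455],
    [[0.095,0.088,0],-0.57],
    [[0.112,0.104,0],-0.685],
    [[0.125,0.116,0],-0.8],
    [[0.131,0.119,0],-0.915],
  ],
  hand=1,
)

```text
clock: 40.93
eef_pos: [593.2, -362.2, 117.2]
eef_rot: [3.142, 0.0, 0.867]
wrist_force: [-0.1, -0.3, -0.8]
finger_gap: 1.5
```

```bash
python3 -c "
from h import *
go([593,-361,33],np.pi/2)"
```

```text
pose [ 593.2 -362.2  117.2] yaw 0.867 gap 1.5 t 40.9333 F [-0.1 -0.3 -0.8]
tool x 0.0008 y -0.0010 z 0.0842 turn -0.704
```

Emit:
send_rows(
  commands=[
    [[0,0,0.005],-0.11],
    [[0,0,0.02],-0.22],
    [[0,0,0.035],-0.34],
    [[0,0,0.05],-0.455],
    [[0,0,0.065],-0.57],
    [[0,0,0.08],-0.68],
    [[0,0,0.084],-0.704],
    [[0,0,0.084],-0.704],
  ],
)

```text
clock: 41.6
eef_pos: [592.1, -360.3, 32.5]
eef_rot: [-3.14, -0.001, 1.565]
wrist_force: [-0.0, -0.3, 0.1]
finger_gap: 0.3
```

Emit:
send_rows(
  commands=[
    [[0.006,0,0],0],
    [[0.012,0,0],0],
    [[0.02,0,0],0],
    [[0.03,0,0],0],
    [[0.042,0,0],0],
    [[0.055,0,0],0],
    [[0.068,0,0],0],
    [[0.08,0,0],0],
  ],
)

```text
clock: 42.27
eef_pos: [593.1, -280.8, 34.5]
eef_rot: [3.14, 0.003, 1.565]
wrist_force: [-0.8, -8.5, 0.7]
finger_gap: 0.6
```

Emit:
send_rows(
  commands=[
    [[0.01,0,0],0],
    [[0.02,0,0],0],
    [[0.028,0,0],0],
    [[0.035,0,0],0],
    [[0.041,0,0],0],
    [[0.046,0,0],0],
    [[0.05,0,0],0],
    [[0.05,0,0],0],
  ],
)

```text
clock: 42.93
eef_pos: [593.1, -232.5, 34.5]
eef_rot: [3.14, 0.005, 1.565]
wrist_force: [-4.3, -15.8, 0.7]
finger_gap: 0.7
```

```bash
python3 -c "
from h import *
go([593,-230,33],np.pi/2)"
```

```text
pose [ 593.1 -232.5   34.5] yaw 1.565 gap 0.7 t 42.9333 F [ -4.3 -15.8   0.7]
tool x 0.0025 y -0.0001 z 0.0015 turn -0.006
```

Emit:
send_rows(
  commands=[
    [[-0.004,0,0],0],
    [[-0.012,0,0],0],
    [[-0.014,0,-0.03],0],
    [[-0.014,0,-0.065],0],
    [[-0.014,0,-0.095],0],
    [[-0.014,0,-0.1],0],
    [[-0.014,0,-0.1],0],
    [[-0.014,0,-0.1],0],
  ],
)

```text
clock: 43.6
eef_pos: [593.0, -244.0, 132.9]
eef_rot: [-3.141, -0.0, 1.566]
wrist_force: [0.8, -0.7, -0.4]
finger_gap: 0.3
```

```bash
python3 -c "
from h import *
go([597.5,-13.5,80],np.pi/2)
snap('top','h1',(250,190,410,310),5)"
```

```text
pose [ 593.  -244.   132.9] yaw 1.566 gap 0.3 t 43.6 F [ 0.8 -0.7 -0.4]
tool x 0.2305 y 0.0033 z 0.0529 turn -0.005
```

View pics/h1.png

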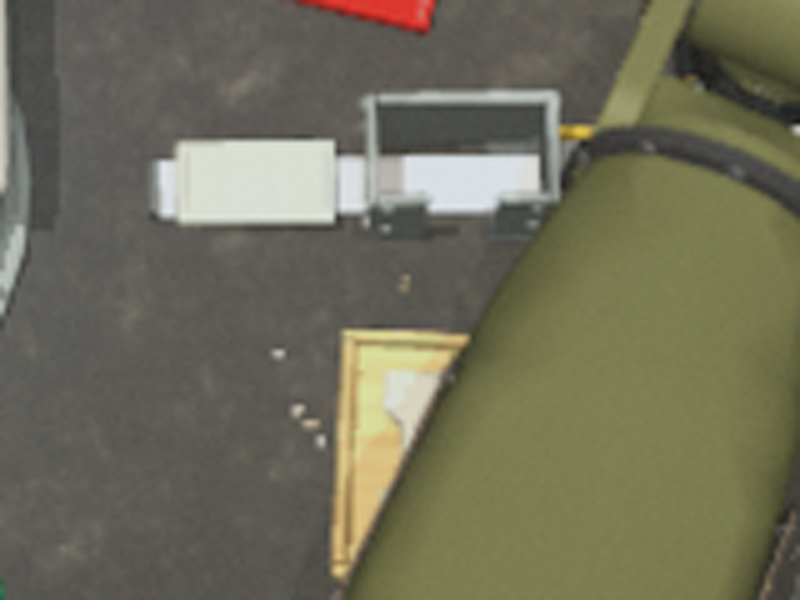

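Emit:
send_rows(
  commands=[
    [[0.03,0,0],0],
    [[0.065,0.001,0],0],
    [[0.105,0.002,0],0],
    [[0.145,0.003,0],0],
    [[0.185,0.0045,0],0],
    [[0.217,0.0045,0],0],
    [[0.23,0.0045,0.015],-0.003],
    [[0.23,0.0045,0.04],-0.006],
  ],
  hand=-0.4,
)

```text
clock: 44.32
eef_pos: [599.3, -11.3, 93.5]
eef_rot: [3.139, -0.0, 1.575]
wrist_force: [0.6, -0.6, -0.1]
finger_gap: 50.3
```

Emit:
send_rows(
  commands=[
    [[0,0,0],0],
    [[0,0,0.015],0],
    [[0,0,0.04],0],
    [[0,0,0.065],0],
    [[0,0,0.085],0],
    [[0,0,0.094],0],
    [[0,0,0.096],0],
    [[0,0,0.096],0],
  ],
  hand=-0.4,
)

```text
clock: 44.98
eef_pos: [598.8, -15.0, -2.6]
eef_rot: [-3.141, -0.0, 1.571]
wrist_force: [-0.8, 0.1, -0.1]
finger_gap: 65.8
```

```bash
python3 -c "
from h import *
go([597.7,-14,-3.7],np.pi/2)"
```

```text
pose [598.8 -15.   -2.6] yaw 1.571 gap 65.8 t 44.9833 F [-0.8  0.1 -0.1]
tool x 0.0010 y -0.0011 z 0.0011 turn 0.000
```

Emit:
send_rows(
  commands=[
    [[0.0005,-0.001,0.001],0],
    [[0.0005,-0.001,0.001],0],
    [[0.0005,-0.001,0.001],0],
    [[0.0005,-0.001,0.001],0],
    [[0.0005,-0.001,0.001],0],
    [[0.0005,-0.001,0.001],0],
    [[0.0005,-0.001,0.001],0],
    [[0.0005,-0.001,0.001],0],
  ],
  hand=1,
  force=30,
)

```text
clock: 45.65
eef_pos: [598.2, -14.2, -2.9]
eef_rot: [3.141, 0.0, 1.572]
wrist_force: [-1.3, 0.5, 6.2]
finger_gap: 43.6
```

Emit:
send_rows(
  commands=[
    [[0,0,-0.015],0],
    [[0,0,-0.04],0],
    [[0,0,-0.07],0],
    [[0.015,-0.01,-0.095],0],
    [[0.04,-0.025,-0.105],0],
    [[0.07,-0.04,-0.105],-0.01],
    [[0.1,-0.055,-0.105],-0.02],
    [[0.13,-0.07,-0.105],-0.026],
  ],
)

```text
clock: 46.32
eef_pos: [526.8, 116.8, 101.6]
eef_rot: [3.141, -0.0, 1.598]
wrist_force: [0.8, 0.4, -1.5]
finger_gap: 43.9
```

```bash
python3 -c "
from h import *
go([490.8,268.8,50],np.pi/2+.026)"
```

```text
pose [526.8 116.8 101.6] yaw 1.598 gap 43.9 t 46.3167 F [ 0.8  0.4 -1.5]
tool x 0.1529 y -0.0319 z 0.0516 turn 0.001
```

Emit:
send_rows(
  commands=[
    [[0.03,-0.009,0],0],
    [[0.06,-0.018,0],0],
    [[0.09,-0.026,0],0],
    [[0.118,-0.031,0.0],0],
    [[0.14,-0.034,0.01],0],
    [[0.153,-0.034,0.03],0],
    [[0.153,-0.034,0.05],0],
    [[0.153,-0.034,0.065],0],
  ],
)

```text
clock: 46.98
eef_pos: [488.8, 268.5, 34.8]
eef_rot: [-3.141, 0.0, 1.599]
wrist_force: [0.3, -0.5, -1.4]
finger_gap: 43.8
```

Emit:
send_rows(
  commands=[
    [[0,0,0.003],0],
    [[0,0,0.006],0],
    [[0,0,0.008],0],
    [[0,0,0.01],0],
    [[0,0,0.01],0],
    [[0,0,0.01],0],
    [[0,0,0.01],0],
    [[0,0,0.01],0],
  ],
)

```text
clock: 47.65
eef_pos: [489.8, 267.8, 26.7]
eef_rot: [3.141, -0.0, 1.598]
wrist_force: [0.2, -0.9, -0.1]
finger_gap: 44.0
```

```bash
python3 -c "
from h import *
go([490.7,268.8,22],np.pi/2+.026)
snap('side','h2',(300,280,380,350),10)"
```

```text
pose [489.8 267.8  26.7] yaw 1.598 gap 44.0 t 47.65 F [ 0.2 -0.9 -0.1]
tool x 0.0010 y 0.0009 z 0.0047 turn 0.001
```

View pics/h2.png

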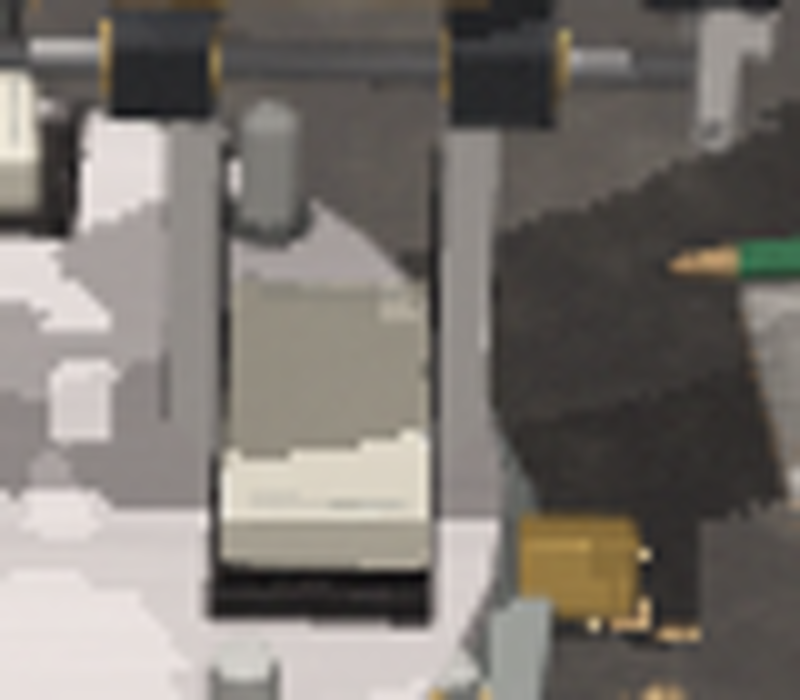

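Emit:
send_rows(
  commands=[
    [[0.001,0.001,0.001],0],
    [[0.001,0.001,0.002],0],
    [[0.001,0.001,0.003],0],
    [[0.001,0.001,0.004],0],
    [[0.001,0.001,0.0048],0],
    [[0.001,0.001,0.0053],0],
    [[0.001,0.001,0.0053],0],
    [[0.001,0.001,0.0053],0],
  ],
)

```text
clock: 48.37
eef_pos: [490.5, 268.8, 21.0]
eef_rot: [-3.141, 0.0, 1.598]
wrist_force: [-3.0, -0.6, 2.5]
finger_gap: 43.8
```

Emit:
send_rows(
  commands=[
    [[0,0,0],0],
    [[0,0,0],0],
    [[0,0,0],0],
    [[0,0,0],0],
    [[0,0,0],0],
    [[0,0,-0.005],0],
    [[0,0,-0.03],0],
    [[0,0,-0.06],0],
  ],
  hand=-0.15,
)

```text
clock: 49.03
eef_pos: [489.5, 268.3, 80.4]
eef_rot: [-3.138, 0.001, 1.598]
wrist_force: [0.1, 0.4, 0.7]
finger_gap: 53.9
```

Emit:
send_rows(
  commands=[
    [[0.015,0.003,0],-0.11],
    [[0.03,0.005,0],-0.22],
    [[0.045,0.008,0],-0.33],
    [[0.06,0.01,0],-0.44],
    [[0.075,0.013,0],-0.55],
    [[0.09,0.014,0],-0.67],
    [[0.095,0.0145,0],-0.785],
    [[0.095,0.0145,0],-0.785],
  ],
  hand=0.15,
)

```text
clock: 49.7
eef_pos: [502.3, 365.2, 81.1]
eef_rot: [3.141, 0.0, 2.389]
wrist_force: [0.3, 0.4, -0.0]
finger_gap: 39.9
```

```bash
python3 -c "
from h import *
go([504,364,26.5],2.382)
snap('side','h3',(290,270,390,370),7)"
```

```text
pose [502.3 365.2  81.1] yaw 2.389 gap 39.9 t 49.7 F [ 0.3  0.4 -0. ]
tool x -0.0020 y 0.0003 z 0.0546 turn 0.007
```

View pics/h3.png

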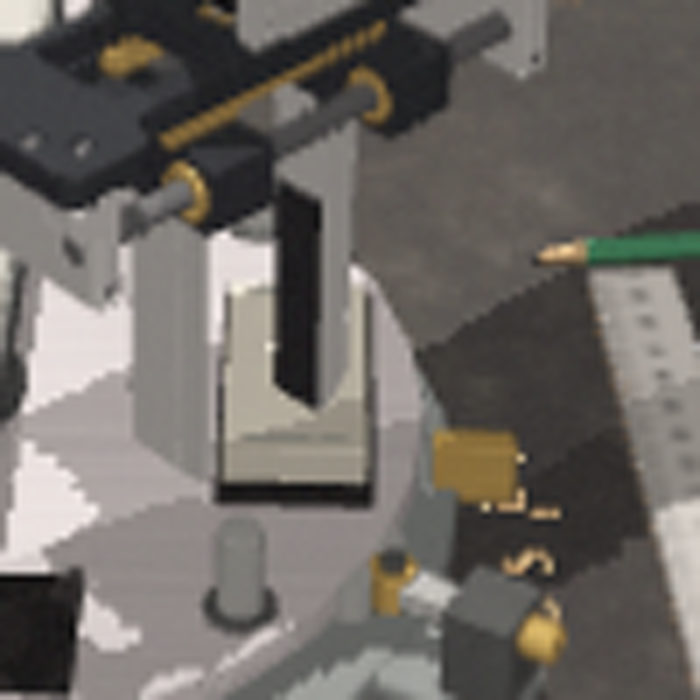

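Emit:
send_rows(
  commands=[
    [[-0.001,0.001,0.015],0.005],
    [[-0.001,0.001,0.03],0.005],
    [[-0.001,0.001,0.045],0.005],
    [[-0.001,0.001,0.0545],0.005],
    [[-0.001,0.001,0.0545],0.005],
    [[-0.001,0.001,0.0545],0.005],
    [[-0.001,0.001,0.0545],0.005],
    [[-0.001,0.001,0.0545],0.005],
  ],
)

```text
clock: 50.42
eef_pos: [504.4, 364.4, 27.6]
eef_rot: [3.14, 0.0, 2.377]
wrist_force: [-0.0, 0.3, -0.6]
finger_gap: 40.0
```

Emit:
send_rows(
  commands=[
    [[0,0,0],0],
    [[0,0,0],0],
    [[0,0,0],0],
    [[0,0,0],0],
    [[0,0,0],0],
    [[0,0,0],0],
    [[0,0,0],0],
    [[0,0,0],0],
  ],
  hand=1,
  force=25,
)

```text
clock: 51.08
eef_pos: [503.4, 363.7, 26.5]
eef_rot: [-3.14, -0.0, 2.378]
wrist_force: [-5.0, -4.8, 4.8]
finger_gap: 13.3
```

```bash
python3 -c "
from h import *
go([502.6,363.5,26],2.382)
s=manip.read_state();d=s['eef_pos'][:2]-[600.5,271.8];print(np.hypot(*d),np.degrees(np.arctan2(d[1],d[0])))
"
```

```text
pose [503.4 363.7  26.5] yaw 2.378 gap 13.3 t 51.0833 F [-5.  -4.8  4.8]
tool x 0.0004 y -0.0007 z 0.0005 turn -0.004
133.71760748594778 136.5635627248975
```

Emit:
send_rows(
  commands=[
    [[-0.0003,-0.0087,0],-0.065],
    [[-0.0011,-0.0175,0],-0.131],
    [[-0.0026,-0.0261,0],-0.196],
    [[-0.0046,-0.0347,0],-0.262],
    [[-0.0071,-0.043,0],-0.327],
    [[-0.0102,-0.0513,0],-0.393],
    [[-0.0138,-0.0593,0],-0.458],
    [[-0.018,-0.067,0],-0.524],
  ],
)

```text
clock: 51.75
eef_pos: [470.2, 303.3, 26.5]
eef_rot: [3.141, -0.0, 2.905]
wrist_force: [0.9, 0.8, -0.6]
finger_gap: 13.5
```

Emit:
send_rows(
  commands=[
    [[-0.0003,-0.0087,0],-0.065],
    [[-0.0011,-0.0175,0],-0.131],
    [[-0.0026,-0.0261,0],-0.196],
    [[-0.0046,-0.0347,0],-0.262],
    [[-0.0071,-0.043,0],-0.327],
    [[-0.0102,-0.0513,0],-0.393],
    [[-0.0138,-0.0593,0],-0.458],
    [[-0.018,-0.067,0],-0.524],
  ],
)

```text
clock: 52.42
eef_pos: [471.7, 233.7, 26.5]
eef_rot: [3.141, -0.001, -2.854]
wrist_force: [-2.7, 2.0, 0.9]
finger_gap: 13.3
```

Emit:
send_rows(
  commands=[
    [[-0.0003,-0.0087,0],-0.065],
    [[-0.0011,-0.0175,0],-0.131],
    [[-0.0026,-0.0261,0],-0.196],
    [[-0.0046,-0.0347,0],-0.262],
    [[-0.0071,-0.043,0],-0.327],
    [[-0.0102,-0.0513,0],-0.393],
    [[-0.0138,-0.0593,0],-0.458],
    [[-0.018,-0.067,0],-0.524],
  ],
)

```text
clock: 53.08
eef_pos: [507.6, 174.5, 26.5]
eef_rot: [3.14, -0.001, -2.33]
wrist_force: [-2.8, -1.0, 1.9]
finger_gap: 13.4
```

Emit:
send_rows(
  commands=[
    [[0,0,0],0],
    [[0,0,0],0],
    [[0,0,0],0],
    [[0,0,0],0],
    [[0,0,0],0],
    [[0,0,0],0],
    [[0,0,0],0],
    [[0,0,0],0],
  ],
)

```text
clock: 53.75
eef_pos: [507.9, 174.3, 26.5]
eef_rot: [-3.141, -0.001, -2.335]
wrist_force: [-2.1, -5.8, 2.5]
finger_gap: 13.0
```

```bash
python3 -c "
from h import *
go([502.6,363.5,26],2.382)
s=manip.read_state();d=s['eef_pos'][:2]-[600.5,271.8];print(np.hypot(*d),np.degrees(np.arctan2(d[1],d[0])))
snap('side','h4',(290,230,390,370),5.5)
"
```

```text
pose [507.9 174.3  26.5] yaw -2.335 gap 13.0 t 53.75 F [-2.1 -5.8  2.5]
tool x -0.1329 y 0.1348 z 0.0005 turn -4.717
134.49520816220425 -133.5093127242165
```

View pics/h4.png

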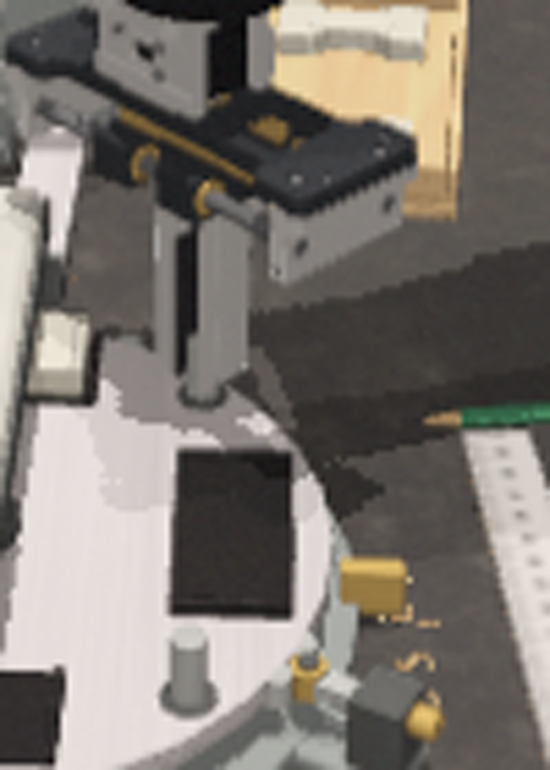

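Emit:
send_rows(
  commands=[
    [[0,0,0],0],
    [[0,0,0],0],
    [[0,0,0],0],
    [[0,0,-0.015],0],
    [[0,0,-0.04],0],
    [[0,0,-0.075],0.1],
    [[0,0,-0.11],0.2],
    [[0,0,-0.13],0.3],
  ],
  hand=0.1,
)

```text
clock: 54.47
eef_pos: [509.0, 175.2, 160.3]
eef_rot: [-3.141, 0.004, -2.639]
wrist_force: [0.6, -0.0, 0.7]
finger_gap: 42.3
```

Emit:
send_rows(
  commands=[
    [[0.03,0,-0.03],0.1],
    [[0.06,0,-0.06],0.2],
    [[0.09,0,-0.09],0.3],
    [[0.12,0,-0.1],0.4],
    [[0.14,0,-0.1],0.5],
    [[0.15,0,-0.1],0.6],
    [[0.15,0,-0.1],0.6],
    [[0.15,0,-0.1],0.6],
  ],
)

```text
clock: 55.13
eef_pos: [377.4, 101.9, 256.8]
eef_rot: [3.141, 0.001, 3.052]
wrist_force: [0.6, -0.0, -0.6]
finger_gap: 42.5
```

```bash
python3 -c "
from h import *
go([502.6,363.5,26],2.382)
snap('side','h5',(285,270,345,330),12)
snap('top','h6',(130,190,260,300),6)
"
```

```text
pose [377.4 101.9 256.8] yaw 3.052 gap 42.5 t 55.1333 F [ 0.6 -0.  -0.6]
tool x -0.1014 y 0.2718 z 0.2308 turn 0.670
```

View pics/h5.png

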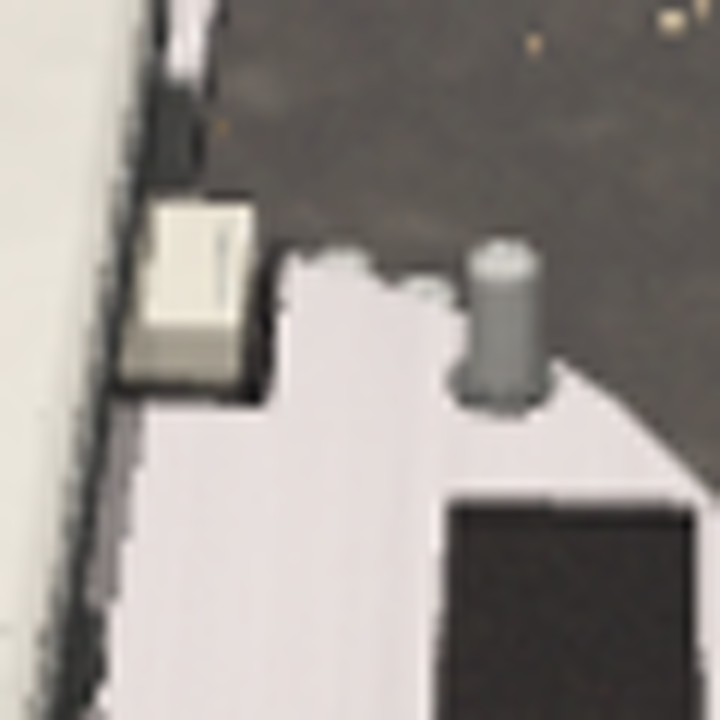

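View pics/h6.png

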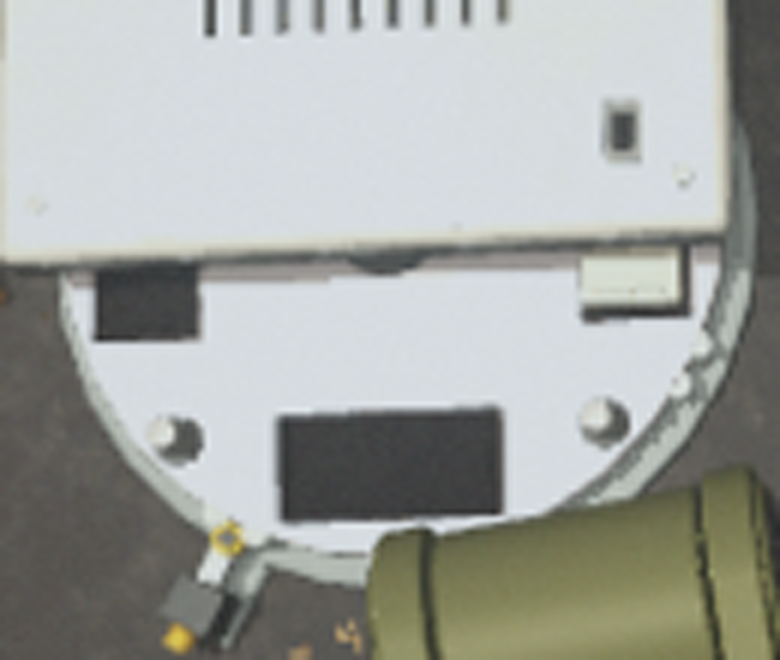

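```bash
python3 -c "
from h import *
re('h6_full','h7',(220,225,250,250),24)
re('h1_full','h8',(270,195,350,250),9)
"
```

```text
(no output)
```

View pics/h7.png

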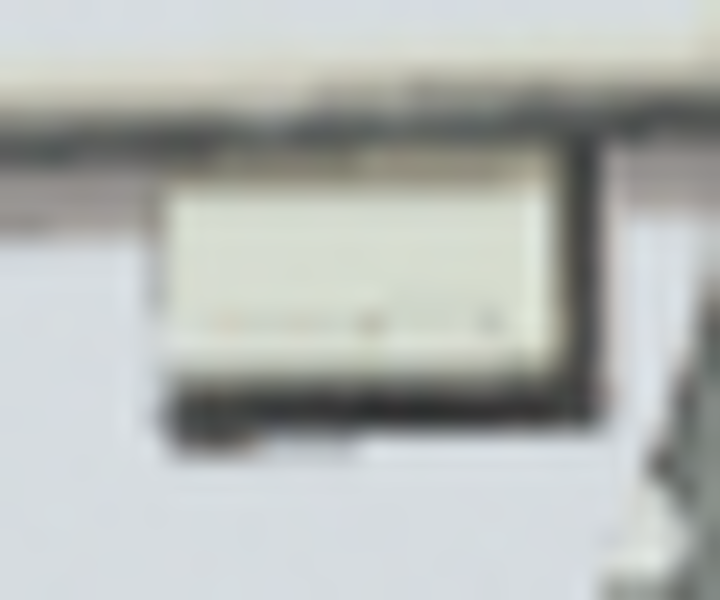

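View pics/h8.png

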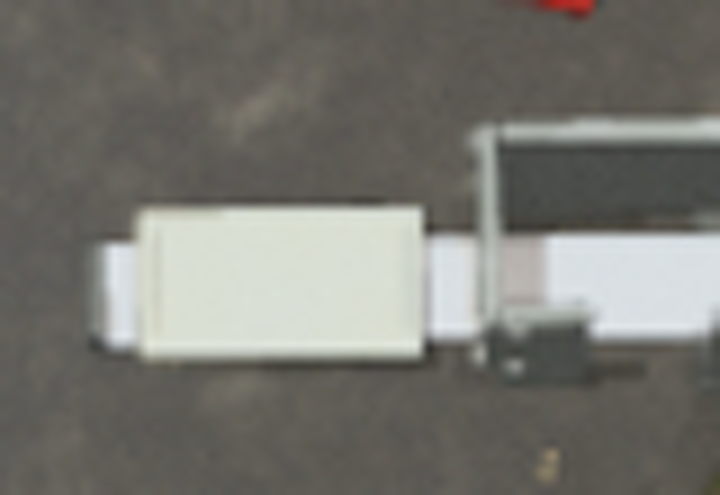

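```bash
python3 -c "
from h import *
snap('top','i1',(260,180,440,315),4.4)
s=manip.read_state();print(s['clock'],s['qd'].round(3))
"
```

```text
55.2833 [-0.     0.004  0.001 -0.     0.003  0.011]
```

View pics/i1.png

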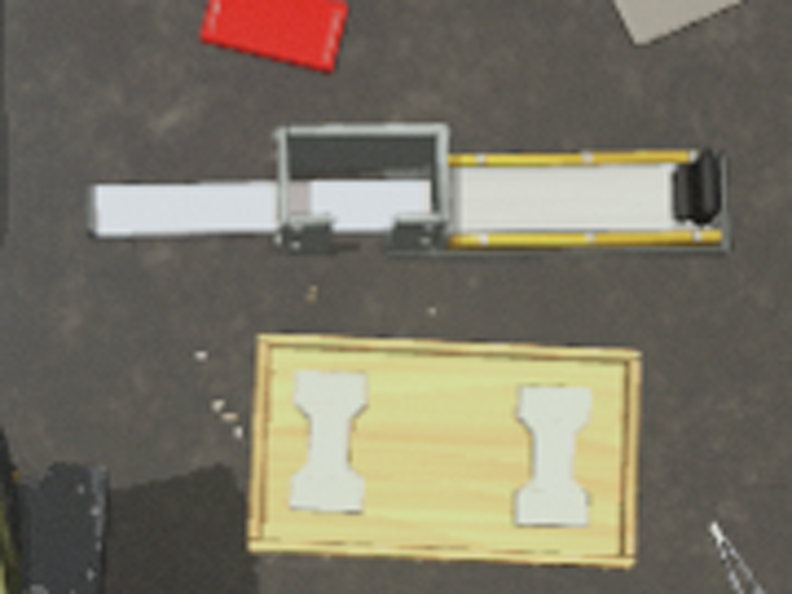

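```bash
python3 -c "
from cell import manip
print(manip.sign_off())"
```

```text
the job is handed in; nothing more can be done
None
```

The magazine is empty and the job was handed in at about 55 s, with one check I could not make: the first plaque is out of sight at the back under the hood. Four pieces came out, in the order waisted, plaque, waisted, plaque.

- **Plaques:** I laid each plaque on the empty pad at the loading place and turned the disc one click by its post before feeding the next piece. I last saw the first plaque after the first click, flat on its pad. The second lies flat on its pad at the side, under the hood. It has crept about 4 mm along the pad, up to the end lip, so it is not quite centred.
- **Disc and magazine:** The last pictures show an empty pad at the loading place, with the posts back where they stood in the first click. The chute and apron are clear and the slide is home.
- **Waisted pieces:** Both are in the tray. The tray was knocked aside during the run, so I measured it again before placing the second one.

Three things went differently than expected:
- **Finger length:** The real fingertips end about 24 mm short of the reported tool point. My first push at the slide passed over the paddle, so I touched the worktop to measure the difference and corrected for it.
- **First turn:** The 5 N grip on the post was forced open before the click. Closing the fingers again at 30 N brought the disc in. I used 25 N for the second turn.
- **Loading place position:** The two cameras disagreed by about 3 mm, so I set each plaque by looking at it against the pad.

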